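Stock the spice carousel

TASK

The spice tins standing on the worktop look alike, but some are full and some are empty, which you can only tell by their weight. Put each full tin upright into a free compartment of the round carousel, turning its clear cover so that the opening lies over that compartment, and stand the empty tins on the wooden tray. When all full tins are in, turn the cover back fully home against its stop, with the opening over the solid segment; tins already in the carousel stay in it, and the other things on the worktop are left where they are.

Things in the scene. Friction and masses are not known exactly. Their poses are not given: they have to be found in the camera images.
- tin_1: Loose on the worktop: spice tin of bare metal, 47 dia, 34 mm high, with a dark wooden knob 14 dia on its lid from 34 to 50 mm height (grip the knob from above); origin: centre of the underside, z up. Full or empty looks the same: full about 320 g, empty about 80 g (within 15 %), felt on lifting. None if absent
- tin_2: As tin_1: spice tin of bare metal, 47 dia, 34 mm high, with a dark wooden knob 14 dia on its lid from 34 to 50 mm height (grip the knob from above); origin: centre of the underside, z up. Full or empty looks the same: full about 320 g, empty about 80 g (within 15 %), felt on lifting. None if absent
- tin_3: As tin_1: spice tin of bare metal, 47 dia, 34 mm high, with a dark wooden knob 14 dia on its lid from 34 to 50 mm height (grip the knob from above); origin: centre of the underside, z up. Full or empty looks the same: full about 320 g, empty about 80 g (within 15 %), felt on lifting. None if absent
- tin_4: As tin_1: spice tin of bare metal, 47 dia, 34 mm high, with a dark wooden knob 14 dia on its lid from 34 to 50 mm height (grip the knob from above); origin: centre of the underside, z up. Full or empty looks the same: full about 320 g, empty about 80 g (within 15 %), felt on lifting. None if absent
- tin_5: As tin_1: spice tin of bare metal, 47 dia, 34 mm high, with a dark wooden knob 14 dia on its lid from 34 to 50 mm height (grip the knob from above); origin: centre of the underside, z up. Full or empty looks the same: full about 320 g, empty about 80 g (within 15 %), felt on lifting. None if absent
- stored_1: In compartment_2: spice tin of the same kind and size, already standing in the carousel (origin: centre of its underside), to be left there; None if absent
- stored_2: In compartment_4: spice tin of the same kind and size, already standing in the carousel (origin: centre of its underside), to be left there; None if absent
- carousel: round wooden spice carousel fixed to the worktop, 200 mm dia, wall 4 mm, floor 5 mm above the worktop; origin at the centre of its underside, z up. Five equal segments of 72 deg: a solid one centred on its +x axis and four open compartments counter-clockwise from it, each reaching from 30 to 96 mm radius with 4 mm dividers, wide enough for one tin only
- cover (a joint): angle (rad) of the carousel's clear turning cover (198 mm dia, top 66 mm above the worktop), growing counter-clockwise from above. 0: home against its stop, opening over the solid segment; 1.257, 2.513, 3.770, 5.027: opening centred on compartments 1, 2, 3, 4; ends at 5.117. Friction about 0.06 N m; stays where it is left
- cover_grip (a point): on the cover's axis, 84 mm above the worktop, in the dark wooden bar grip: 56 mm long, 14 mm wide, from 67 to 92 mm above the worktop. Its x axis runs along the bar and points to the opening; a brass dot marks that end; z up. Below the bar is a steel disc of 32 mm radius on the cover
- opening (a point): centre of the cover's opening, at the cover's top, 68 mm from the axis; the opening is a sector of 68 deg from 30 mm radius (steel disc at 32) to the rim; x axis points away from the axis
- compartment_1 (a point): centre of the floor of compartment 1, 68 mm from the carousel's axis, 5 mm above the worktop
- compartment_2 (a point): centre of the floor of compartment 2, 68 mm from the carousel's axis, 5 mm above the worktop
- compartment_3 (a point): centre of the floor of compartment 3, 68 mm from the carousel's axis, 5 mm above the worktop
- compartment_4 (a point): centre of the floor of compartment 4, 68 mm from the carousel's axis, 5 mm above the worktop
- tray: wooden tray fixed to the worktop, 130 mm (x) by 170 mm (y), rim 14 mm high and 5 mm thick, inner floor 5 mm above the worktop; origin at the centre of its underside
- garlic: garlic bulb, 50 mm, bystander
- food_can: closed food can, 75 dia, 58 mm high, bystander
- supplement_jar: white capped jar, 44 dia, 75 mm high, bystander
- timer: kitchen timer, 67 dia, 58 mm high, bystander
- pepper_mill: pepper mill, 55 dia, 171 mm high, bystander
- tall_bottle: white capped bottle, 60 dia, 175 mm high, bystander
Not all that is in view belongs to the job. What is shaped like the tin_2 but pink or yellow is not meant.

How it is judged:
On the way, in this order (a step that is already met when the one before it is completed fails the run):
1. a first full tin stands in a compartment (((horizontal distance between tin_1 and carousel below 0.088 m and z of tin_1 in the frame of carousel below 0.012 m and angle between tin_1's own z axis and vertical below 0.12 rad) or (horizontal distance between tin_3 and carousel below 0.088 m and z of tin_3 in the frame of carousel below 0.012 m and angle between tin_3's own z axis and vertical below 0.12 rad) or (horizontal distance between tin_4 and carousel below 0.088 m and z of tin_4 in the frame of carousel below 0.012 m and angle between tin_4's own z axis and vertical below 0.12 rad))), for 0.2 s.
2. all full tins stand in the carousel (horizontal distance between each of tin_1, tin_3, tin_4 and carousel below 0.088 m and z of each of tin_1, tin_3, tin_4 in the frame of carousel below 0.012 m and angle between each of tin_1, tin_3, tin_4's own z axis and vertical below 0.12 rad), for 0.2 s.
3. the cover is home against its stop (value of joint cover below 0.07 rad), for 0.2 s.
At the end, for the whole second after the job is handed in: Every full tin and every tin stored before stands upright (within 7 deg) on the floor of a carousel compartment, every empty tin stands upright on the tray's floor within its rim, the cover is within 0.07 rad of its stop, all tins at rest (all of step 2 and horizontal distance between each of stored_1, stored_2 and carousel below 0.088 m and z of each of stored_1, stored_2 in the frame of carousel below 0.012 m and angle between each of stored_1, stored_2, tin_2, tin_5's own z axis and vertical below 0.12 rad and x of tin_2 in the frame of tray between -0.06 and 0.06 m and y of tin_2 in the frame of tray between -0.08 and 0.08 m and z of each of tin_2, tin_5 in the frame of tray below 0.012 m and x of tin_5 in the frame of tray between -0.06 and 0.06 m and y of tin_5 in the frame of tray between -0.08 and 0.08 m and value of joint cover below 0.07 rad and linear speed of each of tin_1, tin_3, tin_4, stored_1, stored_2, tin_2, tin_5 below 0.03 m/s); the robot touches nothing.
It fails at once if a bystander is pushed more than 6 cm from its place (distance of any of garlic, food_can, supplement_jar, timer, pepper_mill, tall_bottle from where it was at the start of the episode above 0.06 m).
It fails at once if the pepper mill, jar or bottle is knocked over (angle between any of supplement_jar, pepper_mill, tall_bottle's own z axis and vertical above 0.7 rad).
Of tin_1, tin_3, tin_4 only 2 to 3 are there at a start; the rules pass over those that are not, and their reading is None.
Of tin_2, tin_5 only 1 to 2 are there at a start; the rules pass over those that are not, and their reading is None.
Of stored_1, stored_2 only 1 to 1 are there at a start; the rules pass over those that are not, and their reading is None.
At some moment in a run one of tin_1, tin_2, tin_3, tin_4, tin_5 may be knocked a few centimetres aside while the robot is not near it.
It also fails if it takes over 210 s, if anything falls off the work surface, if the arm or the gripper's body presses on something with over 40 N, if the wrist force passes 120 N, or if a joint passes its speed limit or range.

ROBOT

A 7-joint arm with a two-finger parallel gripper is mounted at the origin on a cart in front of the work surface, level with it; the furniture and walls round the work are solid. World frame = base frame: x ahead of the robot, y to its left, z up, the work surface at z = 0. Lengths are in m, angles in rad, forces in N, time in s.
With the tool pointing down it reaches from about 0.4 to 0.875 m from the base axis. Payload 19.3 kg.
Tool frame: the origin (TCP) lies on the centre line of the jaws, within the pads' length; the fingertips stand 14 mm ahead of it and the grasp point (between the pads) lies 5 mm behind it; x points along the fingers, y is the direction in which the jaws open and shut, and the axes are right-handed (so a half turn about x gives the same grasp; the last joint's range is limited). The gripper opens to 85 mm and grips with 20 to 120 N. Pads are 22 mm wide; open, the fingers measure 114 mm over their backs; the gripper's body (76 mm by 85 mm) begins 54 mm behind the grasp point. The pads swing forward as they close: fully open they stand 13 mm farther back than shut.
Start: joints at [1.213, 0.521, -0.036, 1.599, 0.021, 1.021, -0.113], TCP at [0.177, -0.599, 0.245] pointing down, gripper open.
Joint ranges: [-2.91, 2.91], [-0.3, 2.13], [-1.5, 1.42], [0.17, 2.43], [-1.26, 4.41], [0.16, 1.93], [-2.52, 2.52]. Speed limits (rad/s): [1.89, 1.89, 2.39, 2.39, 3.01, 3.01, 3.01].

INTERFACE

Orientations are given as [roll, pitch, yaw] about the fixed x, y, z axes, in that order (R = Rz(yaw) Ry(pitch) Rx(roll)).
In Python, from workcell import monitor, optics, bot gives the robot as it stands.
- The arm moves only by the tool arm_command, never from a script. Its arguments are lists of equal length, an entry for each row: "delta_pos": the shift along the tool's x, y, z as a fraction of full scale, a list of three; "rotation": the turn, a rotation vector about the tool's x, y, z as a fraction of full scale, a list of three. In form: {"delta_pos": [[dx, dy, dz], ...], "rotation": [[wx, wy, wz], ...]}. A call has 1 to 10 rows; each row shifts and turns the pose as measured when the row begins, along the tool's axes as they then stand; what a row does not reach is not made up. Full scale, the value 1, is 30 mm for a shift and 6 degrees for a turn. A row lasts 1/10 s, in which the tool goes at most 50 mm and 8.59 degrees, less where a joint would pass 70% of its speed; a pose out of reach is approached as far as the arm can. A call with a number of a shift or a turn outside -1 to 1 is refused whole. A call with a gripper value outside its range is refused whole. "gripper" is the closure, from -1 (fully open) to 1 (shut), so that 0 is half open, set as the call begins (left out, the last holds). The fingers move at their own pace and stop on an object; "grip_force" is the grip in N (left out, the last holds). Time passes only in rows, so rows that do not move let the fingers close. It gives the time, the measured TCP pose, the force and the opening at its end, in the units of the state.
- monitor.observe(): the state, without advancing time (a new reading comes with each control period).
- optics.grab_frame(name): name is "scene" or "top" or "wrist"; returns the picture (420x560x3 uint8, red, green, blue); there is no depth.
- optics.camera_params(name): a dict with "fx", "fy", "cx", "cy" (pixels), "origin" and "rotation" of the camera in the world. Camera axes: x right, y down, z forward; pixel columns grow to the right and rows downward; lengths in m; the calibration is good to about 2 mm. A picture is of the moment at which its call begins: read the wrist's pose just before it. camera_params takes no time and is no camera call; for the wrist camera it gives the pose at the moment of the call.
- bot.job_done(): hands the job in, once; it reports no verdict.
The state is a dict: "clock": time; "qpos": joint angles; "qd": joint speeds; "joint_efforts": joint torques, N m; "position": TCP position; "tool_rot": TCP orientation; "force": force on the tool from outside, world axes, zero at the start; "moment": the same for the moment, N m; "grip_width": finger opening in m.
Only numpy, scipy, OpenCV 4.12 (cv2) and the standard library are available. Lean on these libraries where they do the work, as an engineer would, in place of code of your own. Each camera call takes 0.05 s, during which the arm holds its last target. There are 200 camera calls.

## Working session

There is one attempt and no reset: what is moved stays moved. The work goes in short steps, Python scripts to look and compute and a tool call to move; the robot and the scene stay as the last step left them, time stands still between calls to the robot, and variables do not carry over. Pictures are saved under pics/ and viewed, about 12 in all and at most 16, crops included, and the job is handed in when it is done.

Besides the shell and the picture viewer there is one more tool, called by a JSON object that holds its "fn" and its "kwargs". arm_command: Moves the arm, as the interface text tells. Its arguments: {"type":"object","properties":{"delta_pos":{"type":"array","items":{"type":"array","items":{"type":"number"}}},"rotation":{"type":"array","items":{"type":"array","items":{"type":"number"}}},"gripper":{"type":"number"},"grip_force":{"type":"number"}},"required":["delta_pos","rotation"]}

```bash
ls; mkdir -p pics
python3 - <<'E'
from workcell import monitor, optics, bot
import cv2
print(monitor.observe())
for n in ("top","scene"):
    im=optics.grab_frame(n); cv2.imwrite(f"pics/{n}0.png",cv2.resize(im[:,:,::-1],None,fx=1.42,fy=1.42,interpolation=cv2.INTER_CUBIC)); print(optics.camera_params(n))
E
```

```text
pics
{'clock': 0.0, 'qpos': array([ 1.21279146,  0.52205102, -0.03632457,  1.59999373,  0.02120696,
        1.02110094, -0.11281838]), 'qd': array([ 0.00020141, -0.00029307,  0.001169  ,  0.0009428 , -0.00237166,
        0.00195546, -0.00011733]), 'joint_efforts': array([-1.35907725e-03, -9.27083087e+01,  1.97883256e+00, -3.69922578e+01,
        1.78392988e-02,  8.13479943e-03,  8.62449099e-06]), 'position': array([ 0.17727657, -0.59899758,  0.24470781]), 'tool_rot': array([-1.49315049,  1.5696285 ,  1.93621962]), 'force': array([-0.42992017, -0.44099801,  0.41025471]), 'moment': array([-0.00349323, -0.03520264, -0.0174938 ]), 'grip_width': 0.0855181563644987}
{'fx': 401.97414486298624, 'fy': 401.97414486298624, 'cx': 274.2407130178402, 'cy': 215.19487407805858, 'origin': array([ 0.37719761, -0.08533231,  1.63040366]), 'rotation': array([-3.04872795, -0.02302012, -1.5797495 ])}
{'fx': 527.9341360290074, 'fy': 527.9341360290074, 'cx': 283.9144807369749, 'cy': 199.53798368460167, 'origin': array([-0.72882168, -0.86953809,  0.86099029]), 'rotation': array([-2.05231756, -0.01674167, -1.00532004])}
```

View pics/top0.png

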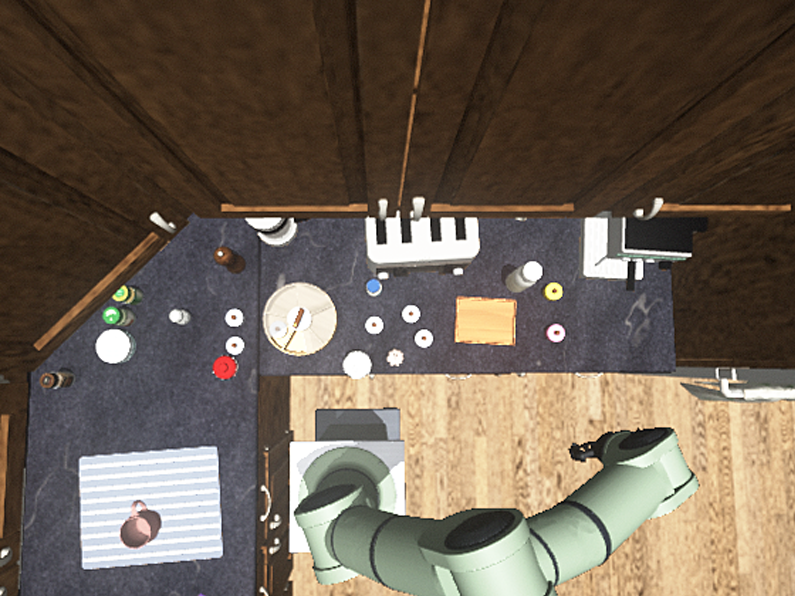

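View pics/scene0.png

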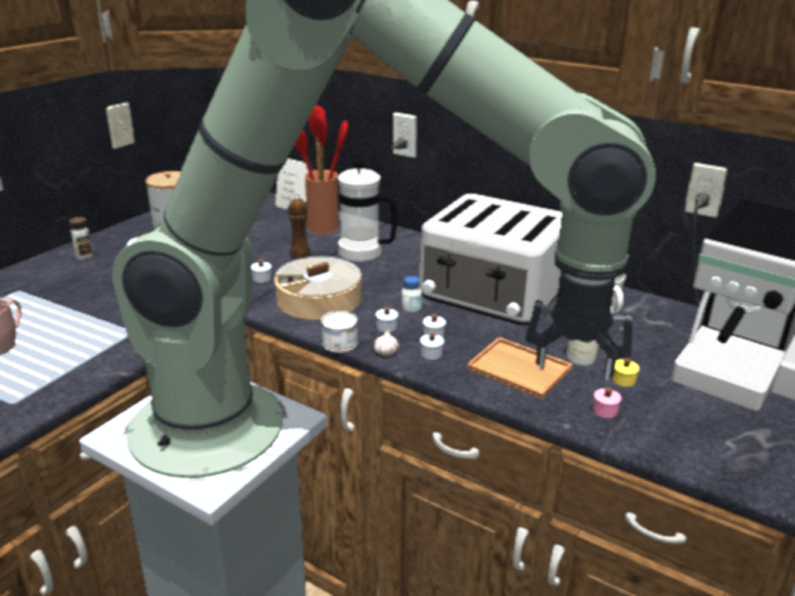

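Top view: the tins with dark knobs are at (234,317), (235,345), (374,324), (411,313) and (424,338). Pink (556,333) and yellow (553,291) are decoys. The carousel is at (300,318) and the tray at (486,321). I'll enlarge and measure.

```bash
cat > h.py <<'E'
from workcell import monitor, optics, bot
import numpy as np, cv2
from scipy.spatial.transform import Rotation as R
def rot(p): return R.from_euler('xyz',p).as_matrix()
def back(c,uv,z):
    d=rot(c['rotation'])@np.array([(uv[0]-c['cx'])/c['fx'],(uv[1]-c['cy'])/c['fy'],1]); o=np.array(c['origin'])
    return o+d*(z-o[2])/d[2]
def proj(c,P):
    p=rot(c['rotation']).T@(np.array(P)-c['origin']); return np.array([c['cx']+c['fx']*p[0]/p[2],c['cy']+c['fy']*p[1]/p[2]])
def delta(target,rpy=None):
    s=monitor.observe(); M=rot(s['tool_rot']); d=M.T@(np.array(target)-s['position'])
    out=[np.round(d/0.03,2)]
    if rpy is not None: out.append(np.round(np.degrees(R.from_matrix(M.T@rot(rpy)).as_rotvec())/6,2))
    return out
E
python3 - <<'E'
from h import *
c=optics.camera_params("top"); im=optics.grab_frame("top")[:,:,::-1]
k=1/1.42
for n,u,z in [("tA",(234,317.5),.05),("tB",(235,345.5),.05),("tC",(374,324.5),.05),("tD",(411,313.5),.05),("tE",(424,338),.05),("car",(300,318),.066),("tray",(486,321),.014),("mill",(222,256),.17),("jar",(374,286),.075),("can",(357,364),.058),("garlic",(396,357),.04),("bottle",(532,271),.175),("timer",(224,367),.058)]:
    print(n,back(c,np.array(u)*k,z).round(3))
a=im[190:270,140:310]; cv2.imwrite("pics/c1.png",cv2.resize(a,None,fx=4.7,fy=4.7,interpolation=cv2.INTER_CUBIC))
E
```

```text
tA [0.494 0.306 0.05 ]
tB [0.417 0.302 0.05 ]
tC [ 0.472 -0.08   0.05 ]
tD [ 0.502 -0.183  0.05 ]
tE [ 0.433 -0.218  0.05 ]
car [0.49  0.123 0.066]
tray [ 0.481 -0.399  0.014]
mill [0.644 0.31  0.17 ]
jar [ 0.576 -0.081  0.075]
can [ 0.363 -0.033  0.058]
garlic [ 0.382 -0.14   0.04 ]
bottle [ 0.6   -0.49   0.175]
timer [0.359 0.329 0.058]
```

View pics/c1.png

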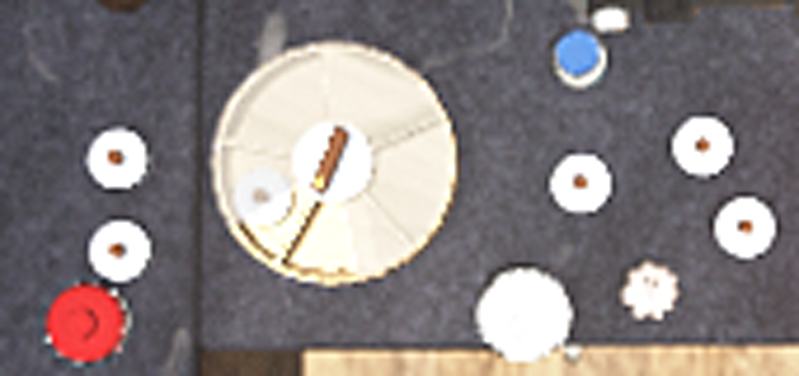

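```bash
cat >> h.py <<'E'
def yaw(): 
    y=rot(monitor.observe()['tool_rot'])[:,1]; return np.degrees(np.arctan2(y[1],y[0]))
def go(target,yw=None):
    """print shift and turn needed, in full-scale units; yw = world direction of the jaw axis (deg)"""
    s=monitor.observe(); M=rot(s['tool_rot']); d=M.T@(np.array(target)-s['position'])
    yw=yaw() if yw is None else yw
    a=np.radians(yw); T=np.array([[0,0,-1],[np.cos(a),np.sin(a),0],[np.sin(a),-np.cos(a),0]]).T
    rv=np.degrees(R.from_matrix(M.T@T).as_rotvec())/6
    print("shift",(d/.03).round(2),"turn",rv.round(2),"| pos",s['position'].round(4),"yaw",round(yaw(),1),"q7",s['qpos'][6].round(2),"t",s['clock'],"F",s['force'].round(2),"w",s['grip_width'].round(4))
E
python3 - <<'E'
from h import *
go([.40,.10,.27],90)
go([.40,.10,.27],0)
c=optics.camera_params("wrist"); M=rot(monitor.observe()['tool_rot']); print(c, M.T@(c['origin']-monitor.observe()['position']), (M.T@rot(c['rotation'])).round(2),M.round(2))
E
```

```text
Traceback (most recent call last):
  File "h.py", line 23, in go
    print("shift",(d/.03).round(2),"turn",rv.round(2),"| pos",s['position'].round(4),"yaw",round(yaw(),1),"q7",s['qpos'][6].round(2),"t",s['clock'],"F",s['force'].round(2),"w",s['grip_width'].round(4))
                                                                                                                                                                                ^^^^^^^^^^^^^^^^^^^^^
AttributeError: 'float' object has no attribute 'round'
```

```bash
sed -i "s/s\['grip_width'\].round(4)/round(s['grip_width'],4)/" h.py
python3 - <<'E'
from h import *
go([.40,.10,.27],90)
go([.40,.10,.27],0)
c=optics.camera_params("wrist"); M=rot(monitor.observe()['tool_rot']); print(c, M.T@(c['origin']-monitor.observe()['position']), (M.T@rot(c['rotation'])).round(2),M.round(2))
E
```

```text
shift [ -0.82 -20.24 -13.73] turn [-2.725e+01 -1.000e-02  0.000e+00] | pos [ 0.1773 -0.5991  0.2449] yaw -73.5 q7 -0.11 t 0.15 F [-0.66  0.11  0.47] w 0.0855
shift [ -0.82 -20.24 -13.73] turn [-1.225e+01 -0.000e+00  1.000e-02] | pos [ 0.1773 -0.5991  0.2449] yaw -73.5 q7 -0.11 t 0.15 F [-0.66  0.11  0.47] w 0.0855
{'fx': 345.0771006421632, 'fy': 345.0771006421632, 'cx': 278.99262624207864, 'cy': 211.99932260538208, 'origin': array([ 0.25068434, -0.57757294,  0.37336241]), 'rotation': array([ 2.83574028e+00,  2.17319226e-03, -1.28334230e+00])} [-1.28486635e-01  9.92671004e-05 -7.64671799e-02] [[ 0.   -0.3   0.95]
 [ 1.    0.   -0.  ]
 [ 0.    0.95  0.3 ]] [[-0.    0.28 -0.96]
 [ 0.   -0.96 -0.28]
 [-1.   -0.    0.  ]]
```

{"fn": "arm_command", "kwargs": {"delta_pos": [[0,-0.3,-0.95],[0,-0.3,-0.95],[0,-0.3,-0.95],[0,-0.3,-0.95],[0,-0.3,-0.95],[0,-0.3,-0.95],[0,-0.3,-0.95],[0,-0.3,-0.95],[0,-0.3,-0.95]], "rotation": [[0,0,0],[0,0,0],[0,0,0],[0,0,0],[0,0,0],[0,0,0],[0,0,0],[0,0,0],[0,0,0]], "gripper": 0}}

```text
clock: 1.05
position: [0.4035, -0.4453, 0.2425]
tool_rot: [-0.858, 1.566, 2.563]
force: [-0.3, 0.0, 0.3]
grip_width: 0.0428
```

Run:
```python
from h import *
go([.48,.12,.27])
```

```text
shift [ -0.88 -17.41  -7.65] turn [0.   0.03 0.04] | pos [ 0.4035 -0.4453  0.2425] yaw -74.0 q7 -0.6 t 1.05 F [-0.28  0.01  0.27] w 0.0428
```

{"fn": "arm_command", "kwargs": {"delta_pos": [[-0.05,-0.97,-0.42],[-0.05,-0.97,-0.42],[-0.05,-0.97,-0.42],[-0.05,-0.97,-0.42],[-0.05,-0.97,-0.42],[-0.05,-0.97,-0.42],[-0.05,-0.97,-0.42],[-0.05,-0.97,-0.42],[-0.05,-0.97,-0.42],[-0.05,-0.97,-0.42]], "rotation": [[0,0,0],[0,0,0],[0,0,0],[0,0,0],[0,0,0],[0,0,0],[0,0,0],[0,0,0],[0,0,0],[0,0,0]]}}

```text
clock: 2.05
position: [0.4461, -0.118, 0.2569]
tool_rot: [-0.903, 1.564, 2.52]
force: [0.3, -0.5, 0.2]
grip_width: 0.0427
```

{"fn": "arm_command", "kwargs": {"delta_pos": [[-0.05,-0.97,-0.42],[-0.05,-0.97,-0.42],[-0.05,-0.97,-0.42],[-0.05,-0.97,-0.42],[-0.05,-0.97,-0.42],[-0.05,-0.97,-0.42],[-0.05,-0.97,-0.42],[-0.05,-0.97,-0.42],[0,0,0]], "rotation": [[0,0,0],[0,0,0],[0,0,0],[0,0,0],[0,0,0],[0,0,0],[0,0,0],[0,0,0],[0,0,0]]}}

```text
clock: 2.95
position: [0.4775, 0.1481, 0.2702]
tool_rot: [-0.998, 1.563, 2.428]
force: [-0.7, -0.3, 0.2]
grip_width: 0.0429
```

Run:
```python
from h import *
c=optics.camera_params("wrist"); im=optics.grab_frame("wrist")[:,:,::-1]
cv2.imwrite("pics/w1.png",im); np.save("w1.npy",c,allow_pickle=True)
go([.49,.123,.27],-117)
P=proj(c,[.49,.123,.066]); print(P)
```

```text
shift [-0.01  0.85 -0.19] turn [7.21 0.07 0.03] | pos [0.4774 0.146  0.27  ] yaw -73.7 q7 -1.82 t 3.0 F [0.11 0.06 0.22] w 0.0423
[308.88090809 178.59343843]
```

View pics/w1.png

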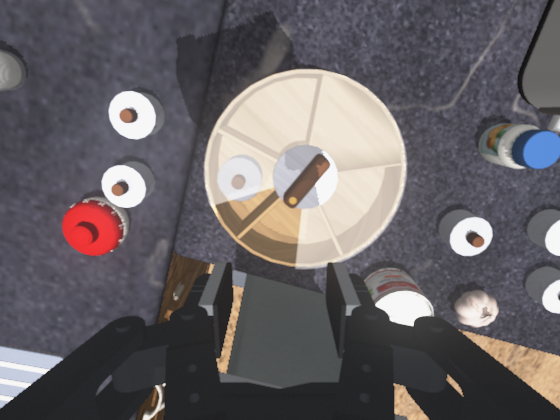

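Run:
```python
from h import *
c=np.load("w1.npy",allow_pickle=True).item()
C0=back(c,(305.5,177.5),.067); print("disc",C0)
a=back(c,(290.5,202.5),.092);b=back(c,(324,157),.092); m=(a+b)/2; print(a,b,m,np.linalg.norm(a-b),np.degrees(np.arctan2(*(a-m)[1::-1])))
C=C0
for n,u,z in [("d1",(240,234),.05),("d2",(220,131),.06),("d3",(321,76),.06),("d4",(402,165),.06),("d5",(341,254),.05),("l",(205,160),.066),("r",(406,160),.066),("t",(310,69),.066),("b",(300,268),.066),("stored",(238,181),.055)]:
    p=back(c,u,z)-C; print(n,np.hypot(*p[:2]).round(4),np.degrees(np.arctan2(p[1],p[0])).round(1))
for u in [(127,116),(120,189),(476,241)]: print(back(c,u,.05))
```

```text
disc [0.49028814 0.12663572 0.067     ]
[0.46860266 0.13596937 0.092     ] [0.51716558 0.11971397 0.092     ] [0.49288412 0.12784167 0.092     ] 0.05121128656184296 161.49313536498383
d1 0.095 150.4
d2 0.0934 78.4
d3 0.0937 8.7
d4 0.0957 -67.0
d5 0.0988 -138.3
l 0.0989 96.5
r 0.0978 -63.6
t 0.0983 15.3
b 0.0985 -165.7
stored 0.068 111.6
[0.49612596 0.31015416 0.05      ]
[0.42090599 0.30605502 0.05      ]
[ 0.47261179 -0.07399333  0.05      ]
```

{"fn": "arm_command", "kwargs": {"delta_pos": [[0,0.7,-0.1],[0,0,0],[0,0,0],[0,0,0],[0,0,0],[0,0,0],[0,0,0]], "rotation": [[0,0,0],[1,0,0],[1,0,0],[1,0,0],[1,0,0],[1,0,0],[1,0,0]]}}

```text
clock: 3.7
position: [0.4856, 0.1185, 0.2687]
tool_rot: [0.259, 1.562, 3.028]
force: [-0.6, 0.4, -0.8]
grip_width: 0.0425
```

Run:
```python
from h import *
go([.4905,.1265,.086],-110)
```

```text
shift [ 6.09 -0.32 -0.11] turn [-0.23  0.09 -0.02] | pos [0.4856 0.1185 0.2687] yaw -111.4 q7 -2.37 t 3.7 F [-0.57  0.4  -0.82] w 0.0425
```

{"fn": "arm_command", "kwargs": {"delta_pos": [[1,-0.3,-0.1],[1,0,0],[1,0,0],[1,0,0],[0.9,0,0],[0.7,0,0],[0.3,0,0],[0,0,0]], "rotation": [[-0.2,0,0],[0,0,0],[0,0,0],[0,0,0],[0,0,0],[0,0,0],[0,0,0],[0,0,0]]}}

```text
clock: 4.5
position: [0.4908, 0.1174, 0.0863]
tool_rot: [0.613, 1.563, -2.893]
force: [0.3, -0.6, 0.4]
grip_width: 0.0427
```

Run:
```python
from h import *
go([.4905,.1265,.086],-110)
cv2.imwrite("pics/w2.png",optics.grab_frame("wrist")[:,:,::-1])
```

```text
shift [ 0.01 -0.28  0.12] turn [-0.15  0.06 -0.04] | pos [0.4908 0.1174 0.0863] yaw -110.9 q7 -2.44 t 4.5 F [ 0.29 -0.62  0.43] w 0.0427
```

View pics/w2.png

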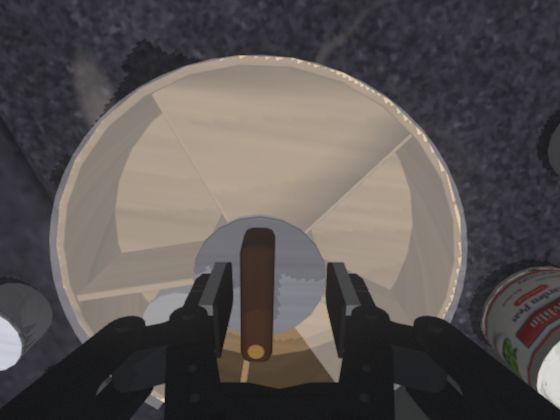

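The solid segment is at the top, between (155,97) and (410,137). The bar is between the jaws with its dot at (257,352). I'll centre and grip.

{"fn": "arm_command", "kwargs": {"delta_pos": [[0,-0.28,0.12],[0,0,0]], "rotation": [[-0.15,0,0],[0,0,0]]}}

```text
clock: 4.75
position: [0.4917, 0.1272, 0.0888]
tool_rot: [0.547, 1.567, -2.943]
force: [-0.7, 0.2, 0.5]
grip_width: 0.0425
```

{"fn": "arm_command", "kwargs": {"delta_pos": [[0,0,0],[0,0,0],[0,0,0],[0,0,0],[0,0,0]], "rotation": [[0,0,0],[0,0,0],[0,0,0],[0,0,0],[0,0,0]], "gripper": 1, "grip_force": 40}}

```text
clock: 5.25
position: [0.4923, 0.127, 0.0903]
tool_rot: [0.765, 1.569, -2.725]
force: [1.2, -0.1, -3.7]
grip_width: 0.013
```

Run:
```python
from h import *
go([.4905,.1265,.086],-12)
```

```text
shift [0.14 0.04 0.05] turn [-16.33   0.02   0.  ] | pos [0.4923 0.127  0.0903] yaw -110.0 q7 -2.44 t 5.25 F [ 1.19 -0.11 -3.67] w 0.013
```

{"fn": "arm_command", "kwargs": {"delta_pos": [[0,0,0],[0,0,0],[0,0,0],[0,0,0],[0,0,0],[0,0,0],[0,0,0],[0,0,0],[0,0,0],[0,0,0]], "rotation": [[-1,0,0],[-1,0,0],[-1,0,0],[-1,0,0],[-1,0,0],[-1,0,0],[-1,0,0],[-1,0,0],[-1,0,0],[-1,0,0]]}}

```text
clock: 6.25
position: [0.492, 0.1289, 0.0903]
tool_rot: [-1.258, 1.569, 2.622]
force: [-1.0, 1.4, -3.8]
grip_width: 0.0129
```

Run:
```python
from h import *
go([.4905,.1265,.088],-12)
```

```text
shift [0.08 0.03 0.09] turn [-5.94  0.    0.02] | pos [0.492  0.1289 0.0903] yaw -47.7 q7 -1.61 t 6.25 F [-0.97  1.38 -3.81] w 0.0129
```

{"fn": "arm_command", "kwargs": {"delta_pos": [[0,0,0.05],[0,0,0],[0,0,0],[0,0,0],[0,0,0],[0,0,0],[0,0,0]], "rotation": [[-1,0,0],[-1,0,0],[-1,0,0],[-1,0,0],[-1,0,0],[-0.8,0,0],[0,0,0]]}}

```text
clock: 6.95
position: [0.491, 0.1294, 0.0903]
tool_rot: [-2.592, 1.566, 1.925]
force: [0.5, 0.0, -2.3]
grip_width: 0.013
```

Run:
```python
from h import *
go([.4905,.1265,.088],-12)
```

```text
shift [0.08 0.   0.1 ] turn [ 0.13 -0.03  0.02] | pos [0.491  0.1294 0.0903] yaw -11.2 q7 -1.1 t 6.95 F [ 0.52  0.03 -2.32] w 0.013
```

{"fn": "arm_command", "kwargs": {"delta_pos": [[0,0,0],[0,0,0],[-0.5,0,0],[-1,0,0],[-1,0,0],[-1,0,0],[-0.5,0,0],[0,0,0]], "rotation": [[0,0,0],[0,0,0],[0,0,0],[0,0,0],[0,0,0],[0,0,0],[0,0,0],[0,0,0]], "gripper": 0.1}}

```text
clock: 7.75
position: [0.4906, 0.1304, 0.2204]
tool_rot: [-2.89, 1.566, 1.617]
force: [-0.0, -0.1, -0.9]
grip_width: 0.0381
```

{"fn": "arm_command", "kwargs": {"delta_pos": [[0,0.1,1],[0,0.1,1],[0,0.1,1],[0,0.1,1],[0,0.1,1],[0,0.1,1],[0,0.1,0.9],[0,0,0]], "rotation": [[0,0,0],[0,0,0],[0,0,0],[0,0,0],[0,0,0],[0,0,0],[0,0,0],[0,0,0]]}}

```text
clock: 8.55
position: [0.4661, -0.0824, 0.2204]
tool_rot: [-2.953, 1.565, 1.553]
force: [0.4, 0.3, -0.1]
grip_width: 0.0385
```

Run:
```python
from h import *
go([.472,-.077,.052],-12)
c=optics.camera_params("wrist"); im=optics.grab_frame("wrist")[:,:,::-1]
cv2.imwrite("pics/w3.png",im); np.save("w3.npy",c,allow_pickle=True)
```

```text
shift [ 5.61  0.16 -0.19] turn [ 0.02 -0.06  0.01] | pos [ 0.4661 -0.0824  0.2204] yaw -11.9 q7 -0.48 t 8.55 F [ 0.37  0.26 -0.09] w 0.0385
```

View pics/w3.png

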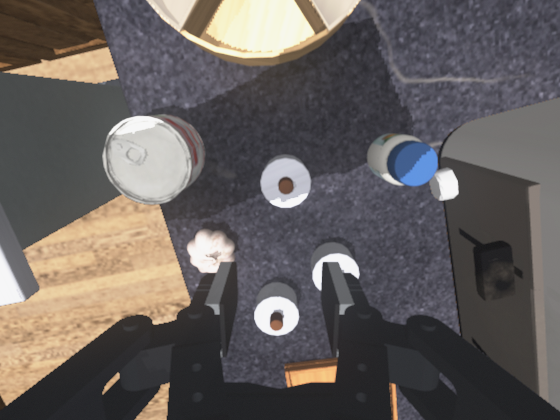

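Run:
```python
from h import *
c=np.load("w3.npy",allow_pickle=True).item()
for u in [(286,185.5),(276.5,324)]: print(back(c,u,.05))
p=back(c,(286,185.5),.05); go([p[0],p[1],.052],-12)
```

```text
[ 0.47300384 -0.07542205  0.05      ]
[ 0.43509089 -0.21331411  0.05      ]
shift [ 5.62  0.19 -0.18] turn [ 0.04 -0.06  0.01] | pos [ 0.4663 -0.0808  0.2205] yaw -11.8 q7 -0.48 t 8.6 F [-0.43 -0.14  0.22] w 0.0381
```

{"fn": "arm_command", "kwargs": {"delta_pos": [[0.5,0.2,-0.18],[1,0,0],[1,0,0],[1,0,0],[1,0,0],[0.7,0,0],[0.35,0,0],[0,0,0]], "rotation": [[0,0,0],[0,0,0],[0,0,0],[0,0,0],[0,0,0],[0,0,0],[0,0,0],[0,0,0]]}}

```text
clock: 9.4
position: [0.475, -0.067, 0.0495]
tool_rot: [3.037, 1.56, 1.265]
force: [-0.1, -1.0, -0.8]
grip_width: 0.0385
```

Run:
```python
from h import *
go([.473,-.0754,.052],-12)
```

```text
shift [-0.09 -0.01  0.29] turn [ 0.08 -0.1  -0.01] | pos [ 0.475  -0.067   0.0495] yaw -11.5 q7 -0.77 t 9.4 F [-0.08 -0.96 -0.83] w 0.0385
```

{"fn": "arm_command", "kwargs": {"delta_pos": [[-0.1,0,0.29],[0,0,0.05]], "rotation": [[0,-0.1,0],[0,0,0]]}}

```text
clock: 9.6
position: [0.4735, -0.0769, 0.054]
tool_rot: [1.203, 1.568, -0.568]
force: [-0.6, 0.5, -0.0]
grip_width: 0.0386
```

{"fn": "arm_command", "kwargs": {"delta_pos": [[0,0,0],[0,0,0],[0,0,0],[0,0,0]], "rotation": [[0,0,0],[0,0,0],[0,0,0],[0,0,0]], "gripper": 1, "grip_force": 40}}

```text
clock: 10.0
position: [0.4746, -0.0781, 0.0564]
tool_rot: [1.387, 1.565, -0.386]
force: [0.1, 0.2, -1.0]
grip_width: 0.0113
```

{"fn": "arm_command", "kwargs": {"delta_pos": [[-0.5,0,0],[-1,0,0],[-1,0,0],[-1,0,0],[0,0,0],[0,0,0],[0,0,0]], "rotation": [[0,0,0],[0,0,0],[0,0,0],[0,0,0],[0,0,0],[0,0,0],[0,0,0]]}}

```text
clock: 10.7
position: [0.4731, -0.0774, 0.1642]
tool_rot: [1.337, 1.567, -0.436]
force: [-0.2, 0.7, -1.9]
grip_width: 0.0115
```

Run:
```python
from h import *
a=np.radians(258.5)
print([.491+.068*np.cos(a),.128+.068*np.sin(a)])
go([.491+.068*np.cos(a),.128+.068*np.sin(a),.17],-12)
```

```text
[np.float64(0.4774429804596306), np.float64(0.061365120085783584)]
shift [-0.2  -0.78 -4.56] turn [ 0.08  0.01 -0.04] | pos [ 0.4731 -0.0774  0.1642] yaw -11.5 q7 -0.58 t 10.7 F [-0.21  0.73 -1.9 ] w 0.0115
```

```bash
cat >> h.py <<'E'
def weigh(n=6):
    f=[]
    for i in range(n):
        f.append(monitor.observe()['force']); im=optics.grab_frame("wrist")
    f=np.array(f); print("Fz",f[:,2].round(2),"mean",f.mean(0).round(2)); return im[:,:,::-1]
E
python3 - <<'E'
from h import *
im=weigh(6); cv2.imwrite("pics/w4.png",im)
E
```

```text
Fz [-1.9  -1.33 -0.89 -1.08 -1.48 -0.01] mean [ 0.33 -0.05 -1.11]
```

View pics/w4.png

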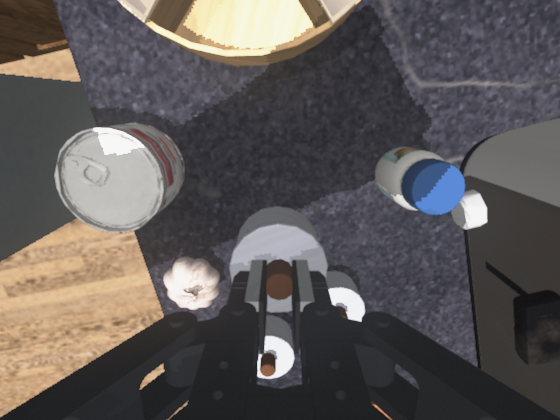

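Run:
```python
from h import *
c=optics.camera_params("wrist"); s=monitor.observe(); M=rot(s['tool_rot'])
for dx in (-.006,0,.014): print(dx,proj(c,s['position']+M@np.array([dx,0,0])))
for z in (-.01,.01): print(z,proj(c,s['position']+M@np.array([-.006,0,z])))
go([.48,-.40,.25],-12)
c=optics.camera_params("top"); print(back(c,(427.5/1.42,338/1.42),.05))
```

```text
-0.006 [280.17992789 301.78941199]
0 [280.14799766 293.99506184]
0.014 [280.08243967 277.99198726]
-0.01 [280.19906922 279.69614755]
0.01 [280.16158986 322.95549028]
shift [-2.84  2.39 10.5 ] turn [ 0.08  0.01 -0.03] | pos [ 0.473  -0.0772  0.1642] yaw -11.5 q7 -0.58 t 11.0 F [ 0.31  0.82 -1.4 ] w 0.0113
[ 0.43314094 -0.22777168  0.05      ]
```

{"fn": "arm_command", "kwargs": {"delta_pos": [[0,0.23,1],[0,0.23,1],[0,0.23,1],[0,0.23,1],[0,0.23,1],[0,0.23,1],[0,0.23,1],[0,0.23,1],[0,0.23,1],[0,0.23,1]], "rotation": [[0,0,0],[0,0,0],[0,0,0],[0,0,0],[0,0,0],[0,0,0],[0,0,0],[0,0,0],[0,0,0],[0,0,0]]}}

```text
clock: 12.0
position: [0.4819, -0.3917, 0.1614]
tool_rot: [-3.052, 1.568, 1.468]
force: [-0.1, -0.1, -1.1]
grip_width: 0.0112
```

{"fn": "arm_command", "kwargs": {"delta_pos": [[0,0.2,0.9],[0,0.2,0.6],[0,0,0],[0,0,0]], "rotation": [[0,0,0],[0,0,0],[0,0,0],[0,0,0]]}}

```text
clock: 12.4
position: [0.4831, -0.444, 0.1584]
tool_rot: [-2.404, 1.567, 2.111]
force: [-0.4, 0.5, -1.6]
grip_width: 0.0115
```

Run:
```python
from h import *
im=weigh(6); cv2.imwrite("pics/w5.png",im)
np.save("w5.npy",optics.camera_params("wrist"),allow_pickle=True)
go([.481,-.445,.064])
```

```text
Fz [-1.6  -0.68 -1.3  -0.85 -0.84 -1.19] mean [-0.2   0.17 -1.08]
shift [ 3.17 -0.06  0.06] turn [-0.   -0.02  0.02] | pos [ 0.4834 -0.4437  0.1592] yaw -11.3 q7 0.09 t 12.7 F [-0.16 -0.36 -1.45] w 0.0116
```

View pics/w5.png

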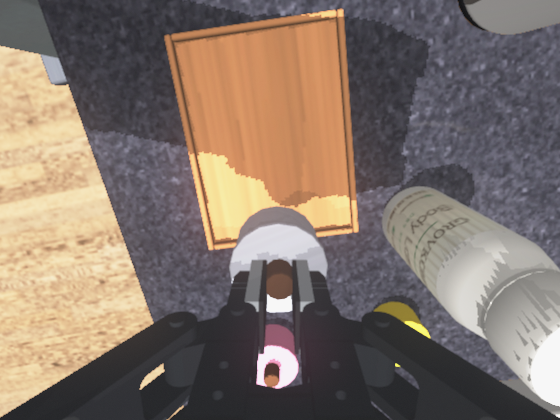

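Run:
```python
from h import *
c=np.load("w5.npy",allow_pickle=True).item()
P=np.array([back(c,u,.014) for u in [(167,37),(342,12),(356,232),(210,247)]]); print(P.round(3),P.mean(0))
```

```text
[[ 0.428 -0.308  0.014]
 [ 0.553 -0.316  0.014]
 [ 0.541 -0.482  0.014]
 [ 0.416 -0.472  0.014]] [ 0.48455273 -0.39458242  0.014     ]
```

{"fn": "arm_command", "kwargs": {"delta_pos": [[0.7,0,0],[1,0,0],[0.8,0,0],[0.4,0,0],[0.15,0,0],[0,0,0]], "rotation": [[0,0,0],[0,0,0],[0,0,0],[0,0,0],[0,0,0],[0,0,0]]}}

```text
clock: 13.3
position: [0.4851, -0.4425, 0.0674]
tool_rot: [1.809, 1.569, 0.044]
force: [0.2, 0.3, -0.9]
grip_width: 0.0116
```

Run:
```python
from h import *
go([.482,-.435,.063],-12)
```

```text
shift [ 0.15 -0.15 -0.23] turn [ 0.15 -0.   -0.01] | pos [ 0.4851 -0.4425  0.0674] yaw -11.1 q7 0.03 t 13.3 F [ 0.25  0.26 -0.93] w 0.0116
```

{"fn": "arm_command", "kwargs": {"delta_pos": [[0.1,-0.12,-0.22],[0.12,0,0],[0,0,0]], "rotation": [[0,0,0],[0,0,0],[0,0,0]]}}

```text
clock: 13.6
position: [0.4837, -0.4352, 0.0628]
tool_rot: [1.296, 1.567, -0.469]
force: [-0.4, -0.3, -1.6]
grip_width: 0.0116
```

{"fn": "arm_command", "kwargs": {"delta_pos": [[0,0,0],[0,0,0],[0,0,0],[-0.5,0,0],[-1,0,0],[-1,0,0],[-1,0,0],[-0.3,0,0],[0,0,0]], "rotation": [[0,0,0],[0,0,0],[0,0,0],[0,0,0],[0,0,0],[0,0,0],[0,0,0],[0,0,0],[0,0,0]], "gripper": 0.1}}

```text
clock: 14.5
position: [0.4839, -0.4352, 0.1873]
tool_rot: [1.242, 1.563, -0.522]
force: [-0.1, -0.5, 0.0]
grip_width: 0.0387
```

Run:
```python
from h import *
go([.4335,-.218,.18],-12)
```

```text
shift [ 0.21 -3.04 -6.78] turn [ 0.15  0.02 -0.07] | pos [ 0.4839 -0.4352  0.1873] yaw -11.1 q7 0.1 t 14.5 F [-0.07 -0.46  0.01] w 0.0387
```

{"fn": "arm_command", "kwargs": {"delta_pos": [[0,-0.44,-0.97],[0,-0.44,-0.97],[0,-0.44,-0.97],[0,-0.44,-0.97],[0,-0.44,-0.97],[0,-0.44,-0.97],[0,-0.4,-0.9],[0,0,0]], "rotation": [[0,0,0],[0,0,0],[0,0,0],[0,0,0],[0,0,0],[0,0,0],[0,0,0],[0,0,0]]}}

```text
clock: 15.3
position: [0.4282, -0.2116, 0.1825]
tool_rot: [1.325, 1.568, -0.442]
force: [0.4, -1.2, 0.4]
grip_width: 0.0383
```

```bash
cat >> h.py <<'E'
def shot(tag):
    c=optics.camera_params("wrist"); im=optics.grab_frame("wrist")[:,:,::-1]
    cv2.imwrite(f"pics/{tag}.png",im); np.save(f"{tag}.npy",c,allow_pickle=True); return c,im
def knobs(tag,z=.05):
    """dark red-brown blobs -> positions"""
    c,im=shot(tag); h=cv2.cvtColor(np.ascontiguousarray(im),cv2.COLOR_BGR2HSV)
    m=((h[...,0]<13)&(h[...,1]>110)&(h[...,2]>30)&(h[...,2]<150)).astype(np.uint8); m=cv2.morphologyEx(m,cv2.MORPH_OPEN,np.ones((3,3)))
    n,l,st,ce=cv2.connectedComponentsWithStats(m)
    for i in range(1,n):
        if 60<st[i,4]<1500 and max(st[i,2:4])<50: print(ce[i].round(0),st[i,4],st[i,:4],back(c,ce[i],z).round(4))
E
python3 - <<'E'
from h import *
go([.4335,-.218,.052],-12)
knobs("w6")
E
```

```text
shift [4.35 0.2  0.17] turn [ 0.13  0.01 -0.02] | pos [ 0.4282 -0.2116  0.1825] yaw -11.2 q7 -0.25 t 15.3 F [ 0.39 -1.19  0.39] w 0.0383
[310. 282.] 114 [297 278  24   8] [ 0.4402 -0.2825  0.05  ]
```

View pics/w6.png

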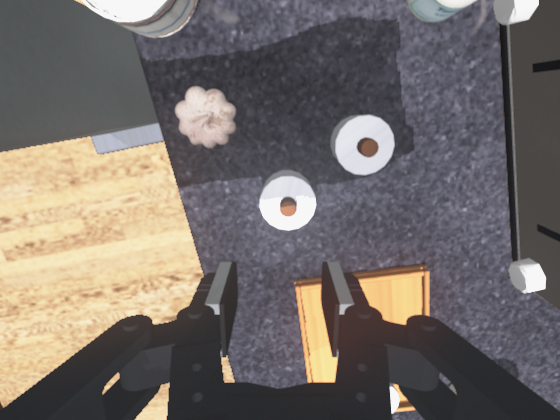

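Tin E's knob is at (288,207) and tin D's at (368,148). The tray is on the lower right, with the first tin partly hidden.

Run:
```python
from h import *
c=np.load("w6.npy",allow_pickle=True).item(); im=cv2.imread("pics/w6.png"); h=cv2.cvtColor(im,cv2.COLOR_BGR2HSV)
print(h[207,284:293].tolist(),h[148,362:374:2].tolist())
E=back(c,(288,207),.05); print(E,back(c,(368,147.5),.05)); go([E[0],E[1],.052],-12)
```

```text
[[9, 108, 201], [9, 108, 203], [10, 110, 209], [10, 112, 212], [10, 111, 211], [10, 111, 211], [10, 109, 208], [10, 108, 205], [10, 107, 201]] [[10, 108, 128], [10, 109, 133], [10, 107, 131], [10, 107, 129], [10, 108, 128], [10, 105, 126]]
[ 0.43464168 -0.21422532  0.05      ] [ 0.50210238 -0.1802155   0.05      ]
shift [ 4.35  0.19 -0.01] turn [ 0.12  0.01 -0.03] | pos [ 0.4285 -0.2133  0.1825] yaw -11.3 q7 -0.24 t 15.35 F [-0.28  0.01  0.04] w 0.0383
```

{"fn": "arm_command", "kwargs": {"delta_pos": [[0.5,0.2,0],[1,0,0.05],[1,0,0.05],[1,0,0.05],[0.6,0,0.05],[0.2,0,0],[0,0,0]], "rotation": [[0.1,0,0],[0,0,0],[0,0,0],[0,0,0],[0,0,0],[0,0,0],[0,0,0]]}}

```text
clock: 16.05
position: [0.4341, -0.2265, 0.047]
tool_rot: [0.777, 1.567, -1.006]
force: [-0.2, -0.8, 0.4]
grip_width: 0.0386
```

```bash
sed -i 's/>110)&(h\[...,2\]>30)&(h\[...,2\]<150)/>90)\&(h[...,2]>30)\&(h[...,2]<225)/' h.py
python3 - <<'E'
from h import *
go([.4346,-.2142,.052],-12)
E
```

```text
shift [-0.17 -0.07 -0.4 ] turn [-0.03  0.02 -0.02] | pos [ 0.4341 -0.2265  0.047 ] yaw -12.2 q7 -0.44 t 16.05 F [-0.21 -0.82  0.37] w 0.0386
```

{"fn": "arm_command", "kwargs": {"delta_pos": [[-0.18,-0.06,-0.4],[0,0,0]], "rotation": [[0,0,0],[0,0,0]]}}

```text
clock: 16.25
position: [0.4354, -0.2138, 0.0538]
tool_rot: [0.959, 1.567, -0.825]
force: [0.2, -0.9, 0.5]
grip_width: 0.0388
```

Run:
```python
from h import *
go([.4346,-.2142,.051],-12)
```

```text
shift [ 0.09 -0.02  0.02] turn [-0.04  0.02 -0.03] | pos [ 0.4354 -0.2138  0.0538] yaw -12.2 q7 -0.46 t 16.25 F [ 0.22 -0.86  0.48] w 0.0388
```

Grip and lift.

{"fn": "arm_command", "kwargs": {"delta_pos": [[0.07,0,0],[0,0,0],[0,0,0],[0,0,0],[0,0,0]], "rotation": [[0,0,0],[0,0,0],[0,0,0],[0,0,0],[0,0,0]], "gripper": 1, "grip_force": 40}}

```text
clock: 16.75
position: [0.436, -0.2144, 0.0535]
tool_rot: [1.005, 1.564, -0.78]
force: [-0.1, -0.2, -2.8]
grip_width: 0.0115
```

{"fn": "arm_command", "kwargs": {"delta_pos": [[-0.5,0,0],[-1,0,0],[-1,0,0],[-1,0,0],[-0.5,0,0],[0,0,0],[0,0,0]], "rotation": [[0,0,0],[0,0,0],[0,0,0],[0,0,0],[0,0,0],[0,0,0],[0,0,0]]}}

```text
clock: 17.45
position: [0.434, -0.2136, 0.1762]
tool_rot: [0.665, 1.567, -1.12]
force: [0.3, -1.2, -4.0]
grip_width: 0.0118
```

Run:
```python
from h import *
im=weigh(5)
go([.488,-.35,.17],-12)
go([.4774,.0614,.19],-12)
```

```text
Fz [-4.03 -3.8  -2.69 -3.76 -3.49] mean [ 0.13 -0.04 -3.55]
shift [0.2  2.73 4.08] turn [-0.03  0.02 -0.01] | pos [ 0.4339 -0.2131  0.1758] yaw -12.2 q7 -0.28 t 17.7 F [-0.91  0.45 -3.49] w 0.0116
shift [-0.49 -0.52 -9.25] turn [-0.03  0.02 -0.01] | pos [ 0.4339 -0.2131  0.1758] yaw -12.2 q7 -0.28 t 17.7 F [-0.91  0.45 -3.49] w 0.0116
```

{"fn": "arm_command", "kwargs": {"delta_pos": [[-0.06,-0.05,-1],[-0.06,-0.05,-1],[-0.06,-0.05,-1],[-0.06,-0.05,-1],[-0.06,-0.05,-1],[-0.06,-0.05,-1],[-0.06,-0.05,-1],[-0.06,-0.05,-0.9],[-0.06,-0.05,-0.6],[0,0,0]], "rotation": [[0,0,0],[0,0,0],[0,0,0],[0,0,0],[0,0,0],[0,0,0],[0,0,0],[0,0,0],[0,0,0],[0,0,0]]}}

```text
clock: 18.7
position: [0.4743, 0.0495, 0.1869]
tool_rot: [-1.608, 1.564, 2.891]
force: [-0.8, -1.4, -4.0]
grip_width: 0.0119
```

Run:
```python
from h import *
c,im=shot("w7")
go([.4775,.0614,.060],-12)
for p in ([.491,.128,.067],[.4775,.0614,.005]): print(proj(c,p))
```

```text
shift [ 4.22  0.05 -0.45] turn [-0.05  0.    0.07] | pos [0.474  0.0483 0.1866] yaw -12.3 q7 -0.83 t 18.75 F [-0.55  0.24 -3.19] w 0.0115
[280.69505879  98.13811829]
[281.86289932 177.45414556]
```

View pics/w7.png

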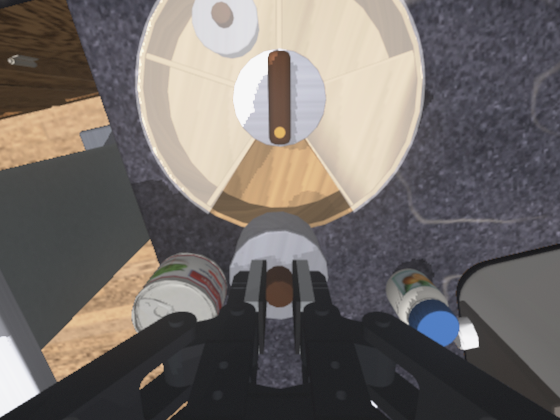

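{"fn": "arm_command", "kwargs": {"delta_pos": [[0.3,0.05,-0.45],[0.6,0,0],[0.6,0,0],[0.4,0,0],[0,0,0]], "rotation": [[0,0,0],[0,0,0],[0,0,0],[0,0,0],[0,0,0]]}}

```text
clock: 19.25
position: [0.4774, 0.0579, 0.126]
tool_rot: [-1.289, 1.561, -3.077]
force: [-0.4, -0.3, -3.5]
grip_width: 0.0115
```

Run:
```python
from h import *
go([.4775,.0614,.060],-12)
```

```text
shift [ 2.2  -0.   -0.12] turn [-0.08  0.03  0.09] | pos [0.4774 0.0579 0.126 ] yaw -12.5 q7 -0.95 t 19.25 F [-0.39 -0.26 -3.5 ] w 0.0115
```

{"fn": "arm_command", "kwargs": {"delta_pos": [[0.2,0,-0.12],[0.4,0,-0.02],[0.4,0,-0.02],[0.4,0,-0.02],[0,0,0]], "rotation": [[-0.05,0,0.08],[0,0,0],[0,0,0],[0,0,0],[0,0,0]]}}

```text
clock: 19.75
position: [0.4792, 0.0627, 0.0814]
tool_rot: [0.287, 1.568, -1.497]
force: [-1.0, 0.9, -3.8]
grip_width: 0.0116
```

Run:
```python
from h import *
go([.4775,.0614,.060],-12)
```

```text
shift [ 0.71 -0.05  0.05] turn [-0.04  0.03 -0.01] | pos [0.4792 0.0627 0.0814] yaw -12.2 q7 -1.03 t 19.75 F [-1.01  0.93 -3.84] w 0.0116
```

{"fn": "arm_command", "kwargs": {"delta_pos": [[0.3,-0.05,0.05],[0.3,0,0],[0.12,0,0],[0,0,0]], "rotation": [[0,0,0],[0,0,0],[0,0,0],[0,0,0]]}}

```text
clock: 20.15
position: [0.4773, 0.0617, 0.058]
tool_rot: [0.277, 1.568, -1.507]
force: [-3.0, -0.1, 6.4]
grip_width: 0.0116
```

Run:
```python
from h import *
go([.4775,.0614,.059],-12)
```

```text
shift [-0.03  0.01  0.01] turn [-0.03  0.03 -0.01] | pos [0.4773 0.0617 0.058 ] yaw -12.2 q7 -1.07 t 20.15 F [-3.01 -0.1   6.39] w 0.0116
```

{"fn": "arm_command", "kwargs": {"delta_pos": [[0,0,0],[0,0,0],[0,0,0],[-0.4,0,0],[-0.6,0,0],[-0.9,0,0],[-0.8,0,0],[0,0,0]], "rotation": [[0,0,0],[0,0,0],[0,0,0],[0,0,0],[0,0,0],[0,0,0],[0,0,0],[0,0,0]], "gripper": 0.4}}

```text
clock: 20.95
position: [0.4776, 0.0627, 0.1455]
tool_rot: [0.876, 1.568, -0.906]
force: [-0.2, 0.4, 0.2]
grip_width: 0.0254
```

{"fn": "arm_command", "kwargs": {"delta_pos": [[0,0,-0.9],[0,0,-0.9],[0,0,-0.4],[0,0,0]], "rotation": [[0,0,0],[0,0,0],[0,0,0],[0,0,0]]}}

```text
clock: 21.35
position: [0.4924, 0.1277, 0.1479]
tool_rot: [1.218, 1.566, -0.568]
force: [-0.2, -0.5, -0.9]
grip_width: 0.0256
```

Run:
```python
from h import *
shot("w8")
go([.491,.1285,.087],-11.2)
```

```text
shift [ 2.02 -0.06 -0.05] turn [-0.19  0.02 -0.04] | pos [0.4922 0.1267 0.1477] yaw -12.3 q7 -1.05 t 21.4 F [ 0.45  0.11 -0.93] w 0.0254
```

View pics/w8.png

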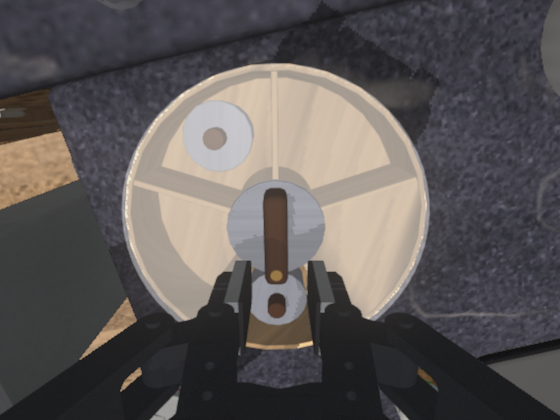

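{"fn": "arm_command", "kwargs": {"delta_pos": [[0.6,-0.06,-0.05],[0.7,0,0],[0.5,0,0],[0.1,0,0],[0,0,0]], "rotation": [[-0.15,0,0],[0,0,0],[0,0,0],[0,0,0],[0,0,0]]}}

```text
clock: 21.9
position: [0.4902, 0.1222, 0.0891]
tool_rot: [0.6, 1.564, -1.173]
force: [-0.0, 0.4, 0.3]
grip_width: 0.0254
```

{"fn": "arm_command", "kwargs": {"delta_pos": [[0,0,0],[0,0,0],[0,0,0],[0,0,0]], "rotation": [[0,0,0],[0,0,0],[0,0,0],[0,0,0]], "gripper": 1}}

```text
clock: 22.3
position: [0.4894, 0.1219, 0.0897]
tool_rot: [0.556, 1.566, -1.218]
force: [3.1, 3.7, -19.0]
grip_width: 0.0129
```

Run:
```python
from h import *
go([.491,.1285,.088],-84)
```

```text
shift [ 0.06  0.01 -0.23] turn [12.06  0.02 -0.05] | pos [0.4894 0.1219 0.0897] yaw -11.6 q7 -1.11 t 22.3 F [  3.05   3.73 -19.  ] w 0.0129
```

{"fn": "arm_command", "kwargs": {"delta_pos": [[0,0,0],[0,0,0],[0.03,0,-0.22],[0,0,0]], "rotation": [[0,0,0],[0,0,0],[0,0,0],[0,0,0]], "gripper": 0.5}}

```text
clock: 22.7
position: [0.492, 0.1284, 0.0905]
tool_rot: [0.966, 1.564, -0.809]
force: [-0.1, -0.5, 0.3]
grip_width: 0.0215
```

{"fn": "arm_command", "kwargs": {"delta_pos": [[0,0,0],[0,0,0],[0,0,0],[0,0,0],[0,0,0]], "rotation": [[0,0,0],[0,0,0],[0,0,0],[0,0,0],[0,0,0]], "gripper": 1}}

```text
clock: 23.2
position: [0.4907, 0.1284, 0.0907]
tool_rot: [0.59, 1.564, -1.184]
force: [-0.4, -0.3, -0.0]
grip_width: 0.0131
```

Run:
```python
from h import *
go([.491,.1285,.088],-84)
```

```text
shift [ 0.09  0.01 -0.01] turn [12.06  0.02 -0.06] | pos [0.4907 0.1284 0.0907] yaw -11.7 q7 -1.12 t 23.2 F [-0.42 -0.25 -0.03] w 0.0131
```

{"fn": "arm_command", "kwargs": {"delta_pos": [[0,0,0],[0,0,0],[0,0,0],[0,0,0],[0,0,0],[0,0,0],[0,0,0],[0,0,0],[0,0,0],[0,0,0]], "rotation": [[1,0,0],[1,0,0],[1,0,0],[1,0,0],[1,0,0],[1,0,0],[1,0,0],[1,0,0],[1,0,0],[1,0,0]]}}

```text
clock: 24.2
position: [0.4913, 0.1279, 0.0907]
tool_rot: [1.76, 1.564, -1.102]
force: [0.9, -1.4, -2.4]
grip_width: 0.013
```

Run:
```python
from h import *
go([.491,.1285,.090],-84)
```

```text
shift [ 0.02 -0.02  0.  ] turn [ 1.68 -0.02 -0.06] | pos [0.4913 0.1279 0.0907] yaw -73.9 q7 -1.99 t 24.2 F [ 0.95 -1.37 -2.45] w 0.013
```

{"fn": "arm_command", "kwargs": {"delta_pos": [[0,0,0],[0,0,0],[0,0,0]], "rotation": [[0.9,0,0],[0.75,0,0],[0,0,0]]}}

```text
clock: 24.5
position: [0.4913, 0.1278, 0.0907]
tool_rot: [1.917, 1.564, -1.127]
force: [0.3, -1.2, -0.8]
grip_width: 0.0128
```

{"fn": "arm_command", "kwargs": {"delta_pos": [[0,0,0],[0,0,0],[0,0,0],[-0.5,0,0],[-1,0,0],[-1,0,0],[-1,0,0],[-0.5,0,0],[0,0,0]], "rotation": [[0,0,0],[0,0,0],[0,0,0],[0,0,0],[0,0,0],[-1,0,0],[-1,0,0],[-1,0,0],[-1,0,0]], "gripper": 0.1}}

```text
clock: 25.4
position: [0.4905, 0.129, 0.2154]
tool_rot: [1.352, 1.564, -1.246]
force: [0.1, 0.8, -0.3]
grip_width: 0.038
```

{"fn": "arm_command", "kwargs": {"delta_pos": [[0,0,0],[0,0,0],[0,0,0],[0,0,0],[0,0,0],[0,0,0],[0,0,0],[0,0,0]], "rotation": [[-1,0,0],[-1,0,0],[-1,0,0],[-1,0,0],[-1,0,0],[-1,0,0],[-1,0,0],[-0.5,0,0]]}}

```text
clock: 26.2
position: [0.4911, 0.1283, 0.2172]
tool_rot: [0.929, 1.562, -0.841]
force: [-0.5, 0.1, -0.2]
grip_width: 0.0384
```

Run:
```python
from h import *
go([.502,-.18,.2],-12)
```

```text
shift [ 0.65  2.39 10.  ] turn [ 0.1   0.05 -0.07] | pos [0.4911 0.1283 0.2172] yaw -11.4 q7 -0.91 t 26.2 F [-0.47  0.13 -0.24] w 0.0384
```

{"fn": "arm_command", "kwargs": {"delta_pos": [[0.06,0.24,1],[0.06,0.24,1],[0.06,0.24,1],[0.06,0.24,1],[0.06,0.24,1],[0.06,0.24,1],[0.06,0.24,1],[0.06,0.24,1],[0.06,0.24,0.9],[0,0,0]], "rotation": [[0,0,0],[0,0,0],[0,0,0],[0,0,0],[0,0,0],[0,0,0],[0,0,0],[0,0,0],[0,0,0],[0,0,0]]}}

```text
clock: 27.2
position: [0.504, -0.1573, 0.2028]
tool_rot: [1.114, 1.56, -0.642]
force: [0.3, -0.1, -0.0]
grip_width: 0.0385
```

Run:
```python
from h import *
knobs("w9")
go([.502,-.18,.052],-12)
```

```text
[115.  70.] 71 [112  63   7  15] [ 0.4022 -0.0362  0.05  ]
[282. 222.] 138 [275 216  14  13] [ 0.5031 -0.1791  0.05  ]
shift [5.04 0.03 0.8 ] turn [ 0.25  0.04 -0.09] | pos [ 0.5041 -0.1553  0.203 ] yaw -10.5 q7 -0.33 t 27.25 F [ 0.53  0.42 -0.14] w 0.0385
```

{"fn": "arm_command", "kwargs": {"delta_pos": [[0.4,0,0.8],[1,0,0],[1,0,0],[1,0,0],[0.5,0,0],[0,0,0]], "rotation": [[0.2,0,0],[0,0,0],[0,0,0],[0,0,0],[0,0,0],[0,0,0]]}}

```text
clock: 27.85
position: [0.5025, -0.175, 0.084]
tool_rot: [1.465, 1.557, -0.302]
force: [0.1, 0.1, 0.7]
grip_width: 0.0387
```

Run:
```python
from h import *
knobs("w10")
go([.503,-.1795,.052],-12)
```

```text
shift [1.1  0.02 0.15] turn [ 0.12  0.01 -0.14] | pos [ 0.5029 -0.1749  0.0849] yaw -11.3 q7 -0.43 t 27.9 F [-0.29  0.29  0.37] w 0.0386
```

{"fn": "arm_command", "kwargs": {"delta_pos": [[0.4,0,0.13],[0.4,0,0],[0.2,0,0],[0,0,0]], "rotation": [[0.1,0,-0.1],[0,0,0],[0,0,0],[0,0,0]]}}

```text
clock: 28.3
position: [0.5039, -0.1787, 0.0553]
tool_rot: [1.354, 1.564, -0.424]
force: [0.0, 0.0, 0.6]
grip_width: 0.0383
```

Run:
```python
from h import *
go([.503,-.1795,.052],-12)
```

```text
shift [ 0.11 -0.03  0.03] turn [ 0.03  0.01 -0.07] | pos [ 0.5039 -0.1787  0.0553] yaw -11.8 q7 -0.46 t 28.3 F [0.03 0.05 0.61] w 0.0383
```

{"fn": "arm_command", "kwargs": {"delta_pos": [[0.08,0,0.03],[0,0,0],[0,0,0],[0,0,0],[0,0,0]], "rotation": [[0,0,0],[0,0,0],[0,0,0],[0,0,0],[0,0,0]], "gripper": 1}}

```text
clock: 28.8
position: [0.5042, -0.1798, 0.0536]
tool_rot: [1.368, 1.562, -0.409]
force: [0.2, -1.1, -0.9]
grip_width: 0.0119
```

{"fn": "arm_command", "kwargs": {"delta_pos": [[-0.5,0,0],[-1,0,0],[-1,0,0],[-1,0,0],[-0.6,0,0],[0,0,0],[0,0,0]], "rotation": [[0,0,0],[0,0,0],[0,0,0],[0,0,0],[0,0,0],[0,0,0],[0,0,0]]}}

```text
clock: 29.5
position: [0.5027, -0.1784, 0.187]
tool_rot: [1.396, 1.561, -0.38]
force: [0.1, -1.4, -0.4]
grip_width: 0.0115
```

Run:
```python
from h import *
weigh(5)
a=np.radians(186)
print(.491+.068*np.cos(a),.128+.068*np.sin(a))
go([.488,-.35,.17],-12)
go([.491+.068*np.cos(a),.128+.068*np.sin(a),.19],-84)
```

```text
Fz [-0.4   0.28 -0.68 -0.93 -0.99] mean [ 0.21 -0.09 -0.54]
0.4233725111149574 0.12089206449779956
shift [0.53 0.69 5.71] turn [ 0.05  0.01 -0.07] | pos [ 0.5024 -0.1782  0.1856] yaw -11.7 q7 -0.32 t 29.75 F [ 0.58  0.96 -0.58] w 0.0117
shift [-0.19 -4.6  -9.23] turn [12.05 -0.04 -0.07] | pos [ 0.5024 -0.1782  0.1856] yaw -11.7 q7 -0.32 t 29.75 F [ 0.58  0.96 -0.58] w 0.0117
```

{"fn": "arm_command", "kwargs": {"delta_pos": [[0,0.12,1],[0,0.12,1],[0.1,0.12,1],[0.1,0.12,1],[0.1,0.12,1],[0.1,0.1,0.7],[0,0,0]], "rotation": [[0,0,0],[0,0,0],[0,0,0],[0,0,0],[0,0,0],[0,0,0],[0,0,0]]}}

```text
clock: 30.45
position: [0.4869, -0.3542, 0.1682]
tool_rot: [2.984, 1.568, 1.213]
force: [0.2, 0.8, -0.7]
grip_width: 0.0117
```

{"fn": "arm_command", "kwargs": {"delta_pos": [[0.6,0,0],[0.8,0,0],[0.8,0,0],[0.6,0,0],[0.2,0,0],[0,0,0]], "rotation": [[0,0,0],[0,0,0],[0,0,0],[0,0,0],[0,0,0],[0,0,0]]}}

```text
clock: 31.05
position: [0.4868, -0.3504, 0.0725]
tool_rot: [-2.681, 1.564, 1.833]
force: [0.2, -0.4, 0.3]
grip_width: 0.0113
```

Run:
```python
from h import *
go([.488,-.35,.060],-12)
shot("w11")
```

```text
shift [ 0.42  0.04 -0.02] turn [ 0.1  -0.06  0.03] | pos [ 0.4868 -0.3504  0.0725] yaw -11.4 q7 -0.08 t 31.05 F [ 0.18 -0.44  0.27] w 0.0113
```

View pics/w11.png

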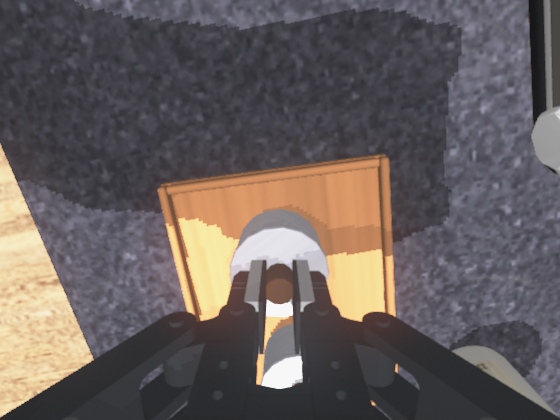

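{"fn": "arm_command", "kwargs": {"delta_pos": [[0.3,0.04,-0.02],[0.12,0,0],[0,0,0]], "rotation": [[0,0,0],[0,0,0],[0,0,0]]}}

```text
clock: 31.4
position: [0.4894, -0.3503, 0.0614]
tool_rot: [-3.125, 1.566, 1.389]
force: [1.1, -0.6, -1.0]
grip_width: 0.0114
```

{"fn": "arm_command", "kwargs": {"delta_pos": [[0,0,0],[0,0,0],[0,0,0],[-0.5,0,0],[-1,0,0],[-1,0,0],[-1,0,0],[-1,0,0],[-0.7,0,0],[0,0,0]], "rotation": [[0,0,0],[0,0,0],[0,0,0],[0,0,0],[0,0,0],[0,0,0],[0,0,0],[0,0,0],[0,0,0],[0,0,0]], "gripper": 0.1}}

```text
clock: 32.4
position: [0.4896, -0.3505, 0.2317]
tool_rot: [2.385, 1.565, 0.617]
force: [-0.3, -0.8, 0.2]
grip_width: 0.0383
```

{"fn": "arm_command", "kwargs": {"delta_pos": [[0,-0.33,-0.98],[0,-0.33,-0.98],[0,-0.33,-0.98],[0,-0.33,-0.98],[0,-0.33,-0.98],[0,-0.33,-0.98],[0,-0.33,-0.98],[0,-0.33,-0.98],[0,-0.33,-0.98],[0,-0.33,-0.98]], "rotation": [[0,0,0],[0,0,0],[0,0,0],[0,0,0],[0,0,0],[0,0,0],[0,0,0],[0,0,0],[0,0,0],[0,0,0]]}}

```text
clock: 33.4
position: [0.4464, -0.0349, 0.2355]
tool_rot: [1.632, 1.564, -0.142]
force: [0.6, 0.3, -0.7]
grip_width: 0.0385
```

Run:
```python
from h import *
go([.43,.24,.24],-12)
```

```text
shift [-0.16 -2.38 -8.87] turn [ 0.06 -0.   -0.06] | pos [ 0.4464 -0.0349  0.2355] yaw -11.6 q7 -0.53 t 33.4 F [ 0.56  0.29 -0.7 ] w 0.0385
```

{"fn": "arm_command", "kwargs": {"delta_pos": [[0,-0.26,-1],[0,-0.26,-1],[0,-0.26,-1],[0,-0.26,-1],[0,-0.26,-1],[0,-0.26,-1],[0,-0.26,-1],[0,-0.26,-1],[0,-0.2,-0.7],[0,0,0]], "rotation": [[0,0,0],[0,0,0],[0,0,0],[0,0,0],[0,0,0],[0,0,0],[0,0,0],[0,0,0],[0,0,0],[0,0,0]]}}

```text
clock: 34.4
position: [0.4262, 0.2487, 0.2379]
tool_rot: [1.5, 1.562, -0.268]
force: [-0.1, -0.2, -0.3]
grip_width: 0.0385
```

{"fn": "arm_command", "kwargs": {"delta_pos": [[0,0,0],[0,0,0],[0,0,0],[0,0,0],[0,0,0],[0,0,0],[0,0,0],[0,0,0],[0,0,0],[0,0,0]], "rotation": [[-1,0,0],[-1,0,0],[-1,0,0],[-1,0,0],[-1,0,0],[-1,0,0],[-1,0,0],[-1,0,0],[-1,0,0],[-1,0,0]]}}

```text
clock: 35.4
position: [0.4253, 0.2411, 0.2393]
tool_rot: [-0.112, 1.557, -0.794]
force: [-0.1, -0.0, -0.7]
grip_width: 0.0382
```

{"fn": "arm_command", "kwargs": {"delta_pos": [[0,0,0],[0,0,0],[0,0,0],[0,0,0],[0,0,0],[0,0,0],[0,0,0],[0,0,0]], "rotation": [[-1,0,0],[-1,0,0],[-1,0,0],[-1,0,0],[-1,0,0],[-1,0,0],[-1,0,0],[0,0,0]]}}

```text
clock: 36.2
position: [0.4254, 0.233, 0.2399]
tool_rot: [-1.115, 1.551, -1.035]
force: [0.3, 0.1, 0.1]
grip_width: 0.0388
```

Run:
```python
from h import *
knobs("w12")
go([.421,.306,.1],96)
```

```text
[379. 100.] 90 [370  91  21  21] [0.3403 0.3105 0.05  ]
[364. 187.] 127 [358 181  13  12] [0.4182 0.3094 0.05  ]
[160. 271.] 336 [153 257  16  28] [0.5243 0.1147 0.05  ]
[355. 260.] 100 [349 256  12  10] [0.4948 0.312  0.05  ]
shift [ 4.62  2.52 -0.  ] turn [-0.27  0.08  0.17] | pos [0.4254 0.233  0.2399] yaw 94.4 q7 0.41 t 36.25 F [0.3  0.77 0.39] w 0.0382
```

View pics/w12.png

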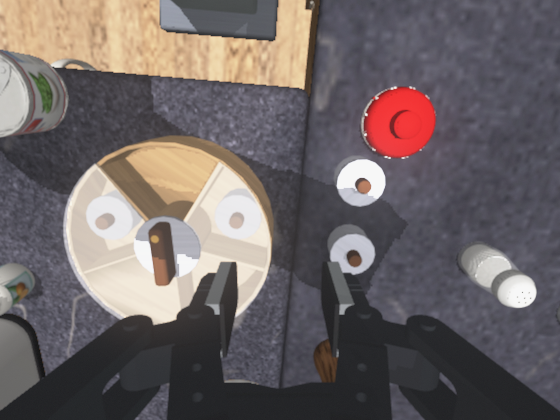

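The opening is over compartment 3, and both stored tins stand. Tin B's knob is at (364,187) and tin A's at (355,260).

{"fn": "arm_command", "kwargs": {"delta_pos": [[0,0.9,0.05],[0,0.9,0.05],[0,0.7,0.05],[0.6,0,0],[1,0,0],[1,0,0],[1,0,0],[0.7,0,0],[0,0,0]], "rotation": [[-0.25,0.08,0.15],[0,0,0],[0,0,0],[0,0,0],[0,0,0],[0,0,0],[0,0,0],[0,0,0],[0,0,0]]}}

```text
clock: 37.15
position: [0.424, 0.3039, 0.1043]
tool_rot: [-1.399, 1.563, -1.329]
force: [0.2, -1.1, -0.8]
grip_width: 0.0384
```

Run:
```python
from h import *
go([.4185,.309,.052],96)
knobs("w13")
```

```text
shift [ 1.74  0.19 -0.17] turn [-0.33  0.01  0.07] | pos [0.424  0.3039 0.1043] yaw 94.0 q7 0.14 t 37.15 F [ 0.23 -1.11 -0.79] w 0.0384
[285. 348.] 251 [276 341  20  16] [0.4946 0.3125 0.05  ]
```

Run:
```python
from h import *
c=np.load("w13.npy",allow_pickle=True).item(); im=cv2.imread("pics/w13.png"); p=proj(c,[.4185,.308,.05]); print(p)
h=cv2.cvtColor(im,cv2.COLOR_BGR2HSV); m=((h[...,0]<16)&(h[...,1]>70)).astype(np.uint8)
n,l,st,ce=cv2.connectedComponentsWithStats(m)
for i in range(1,n):
    if st[i,4]>60 and np.hypot(*(ce[i]-p))<80: print(ce[i].round(),st[i],back(c,ce[i],.05))
```

```text
[287.52713844 236.39870431]
[292. 235.] [284 226  18  19 206] [0.41741027 0.31023497 0.05      ]
```

{"fn": "arm_command", "kwargs": {"delta_pos": [[0.4,0.24,-0.2],[0.6,0,0],[0.4,0,0],[0.2,0,0],[0,0,0]], "rotation": [[-0.3,0,0.07],[0,0,0],[0,0,0],[0,0,0],[0,0,0]]}}

```text
clock: 37.7
position: [0.4184, 0.3126, 0.0585]
tool_rot: [0.555, 1.563, 0.658]
force: [-0.3, 0.7, 0.2]
grip_width: 0.0384
```

Run:
```python
from h import *
go([.4175,.3103,.052],96)
```

```text
shift [ 0.22 -0.08 -0.04] turn [-0.01  0.06 -0.04] | pos [0.4184 0.3126 0.0585] yaw 95.9 q7 0.09 t 37.7 F [-0.33  0.66  0.19] w 0.0384
```

{"fn": "arm_command", "kwargs": {"delta_pos": [[0.2,-0.08,-0.04],[0,0,0]], "rotation": [[0,0,0],[0,0,0]]}}

```text
clock: 37.9
position: [0.4177, 0.3102, 0.0528]
tool_rot: [0.553, 1.562, 0.656]
force: [0.3, -0.5, 0.2]
grip_width: 0.0382
```

{"fn": "arm_command", "kwargs": {"delta_pos": [[0,0,0],[0,0,0],[0,0,0],[0,0,0],[0,0,0]], "rotation": [[0,0,0],[0,0,0],[0,0,0],[0,0,0],[0,0,0]], "gripper": 1}}

```text
clock: 38.4
position: [0.4181, 0.3101, 0.0535]
tool_rot: [0.516, 1.561, 0.619]
force: [-0.1, 0.8, -3.2]
grip_width: 0.0114
```

{"fn": "arm_command", "kwargs": {"delta_pos": [[-0.5,0,0],[-1,0,0],[-1,0,0],[-1,0,0],[-0.7,0,0],[0,0,0],[0,0,0]], "rotation": [[0,0,0],[0,0,0],[0,0,0],[0,0,0],[0,0,0],[0,0,0],[0,0,0]]}}

```text
clock: 39.1
position: [0.416, 0.3088, 0.1827]
tool_rot: [0.539, 1.565, 0.643]
force: [0.5, -0.3, -4.3]
grip_width: 0.0113
```

Run:
```python
from h import *
weigh(4)
go([.4234,.1209,.19],96)
```

```text
Fz [-4.27 -3.07 -3.08 -3.26] mean [ 0.3  -0.18 -3.42]
shift [-0.28 -6.26 -0.39] turn [-0.    0.04 -0.03] | pos [0.4156 0.3089 0.1822] yaw 96.0 q7 0.26 t 39.3 F [ 0.73 -0.43 -3.13] w 0.0118
```

Full, as expected. Over to compartment 3.

{"fn": "arm_command", "kwargs": {"delta_pos": [[-0.05,-1,-0.06],[-0.05,-1,-0.06],[-0.05,-1,-0.06],[-0.05,-1,-0.06],[-0.05,-1,-0.06],[0,-0.9,-0.06],[0,-0.3,0],[0,0,0]], "rotation": [[0,0,0],[0,0,0],[0,0,0],[0,0,0],[0,0,0],[0,0,0],[0,0,0],[0,0,0]]}}

```text
clock: 40.1
position: [0.4217, 0.1168, 0.1838]
tool_rot: [2.387, 1.564, 2.495]
force: [0.6, 1.2, -2.8]
grip_width: 0.0118
```

Run:
```python
from h import *
go([.4234,.1209,.059],96)
```

```text
shift [4.16 0.11 0.09] turn [ 0.03 -0.05 -0.04] | pos [0.4217 0.1168 0.1838] yaw 96.2 q7 0.59 t 40.1 F [ 0.55  1.18 -2.78] w 0.0118
```

{"fn": "arm_command", "kwargs": {"delta_pos": [[0.4,0.12,0.1],[0.7,0,0],[0.7,0,0],[0.3,0,0],[0,0,0]], "rotation": [[0,0,0],[0,0,0],[0,0,0],[0,0,0],[0,0,0]]}}

```text
clock: 40.6
position: [0.4238, 0.1275, 0.1159]
tool_rot: [2.155, 1.561, 2.268]
force: [-0.0, -0.1, -2.3]
grip_width: 0.0116
```

Run:
```python
from h import *
go([.4234,.1209,.059],96)
```

```text
shift [ 1.9  -0.23 -0.03] turn [ 0.08 -0.05 -0.08] | pos [0.4238 0.1275 0.1159] yaw 96.5 q7 0.45 t 40.6 F [-0.01 -0.14 -2.32] w 0.0116
```

{"fn": "arm_command", "kwargs": {"delta_pos": [[0,-0.23,0],[0.4,0,0],[0.4,0,0],[0.3,0,0],[0,0,0]], "rotation": [[0.08,-0.05,-0.08],[0,0,0],[0,0,0],[0,0,0],[0,0,0]]}}

```text
clock: 41.1
position: [0.4257, 0.1214, 0.082]
tool_rot: [-0.221, 1.567, -0.116]
force: [-0.6, -0.1, -3.7]
grip_width: 0.0115
```

Run:
```python
from h import *
go([.4234,.1209,.059],96)
```

```text
shift [ 0.76 -0.01 -0.08] turn [0.   0.03 0.01] | pos [0.4257 0.1214 0.082 ] yaw 96.0 q7 0.37 t 41.1 F [-0.65 -0.05 -3.75] w 0.0115
```

{"fn": "arm_command", "kwargs": {"delta_pos": [[0.3,0,-0.08],[0.3,0,0],[0.15,0,0],[0,0,0]], "rotation": [[0,0,0],[0,0,0],[0,0,0],[0,0,0]]}}

```text
clock: 41.5
position: [0.4238, 0.1207, 0.0581]
tool_rot: [-0.366, 1.566, -0.262]
force: [-2.6, -5.3, 14.5]
grip_width: 0.0117
```

{"fn": "arm_command", "kwargs": {"delta_pos": [[0,0,0],[0,0,0],[0,0,0],[-0.4,0,0],[-0.6,0,0],[-0.9,0,0],[-0.8,0,0],[0,0,0]], "rotation": [[0,0,0],[0,0,0],[0,0,0],[0,0,0],[0,0,0],[0,0,0],[0,0,0],[0,0,0]], "gripper": 0.4}}

```text
clock: 42.3
position: [0.4233, 0.1218, 0.1415]
tool_rot: [-0.155, 1.567, -0.049]
force: [0.5, -0.1, -1.0]
grip_width: 0.0258
```

{"fn": "arm_command", "kwargs": {"delta_pos": [[0,0,0.9],[0,0,0.9],[0,0,0.45],[0,0,0]], "rotation": [[0,0,0],[0,0,0],[0,0,0],[0,0,0]]}}

```text
clock: 42.7
position: [0.4929, 0.1282, 0.1415]
tool_rot: [-0.388, 1.565, -0.283]
force: [-0.2, 0.0, 0.3]
grip_width: 0.0261
```

Run:
```python
from h import *
shot("w14")
go([.491,.1285,.110],96)
```

```text
shift [ 1.05  0.02 -0.03] turn [0.   0.05 0.02] | pos [0.4919 0.1281 0.1414] yaw 96.0 q7 0.57 t 42.75 F [-0.21  0.8  -0.48] w 0.0253
```

View pics/w14.png

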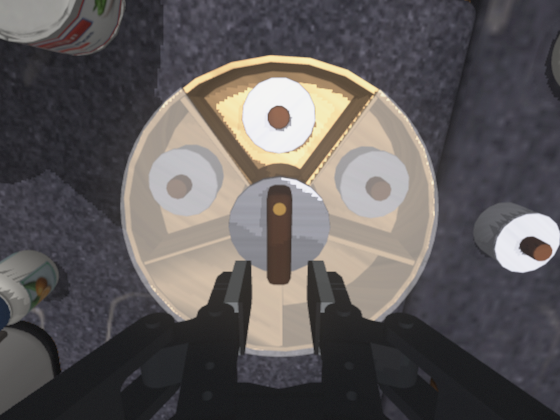

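{"fn": "arm_command", "kwargs": {"delta_pos": [[0.4,0,0],[0.6,0,0],[0.4,0,0],[0.3,0,0],[0,0,0],[0,0,0]], "rotation": [[0,0,0],[0,0,0],[0,0,0],[0,0,0],[0,0,0],[0,0,0]]}}

```text
clock: 43.35
position: [0.4884, 0.1275, 0.0857]
tool_rot: [-0.946, 1.566, -0.838]
force: [0.2, -0.6, 1.1]
grip_width: 0.0254
```

Run:
```python
from h import *
go([.491,.1285,.088],96)
```

```text
shift [-0.08  0.02  0.09] turn [0.03 0.02 0.03] | pos [0.4884 0.1275 0.0857] yaw 96.2 q7 0.49 t 43.35 F [ 0.2  -0.56  1.14] w 0.0254
```

{"fn": "arm_command", "kwargs": {"delta_pos": [[-0.12,0.02,0.1],[0,0,0]], "rotation": [[0,0,0],[0,0,0]]}}

```text
clock: 43.55
position: [0.4919, 0.1287, 0.0903]
tool_rot: [-0.758, 1.566, -0.65]
force: [0.1, -0.4, -1.5]
grip_width: 0.0258
```

{"fn": "arm_command", "kwargs": {"delta_pos": [[0,0,0],[0,0,0],[0,0,0],[0,0,0],[0,0,0]], "rotation": [[0,0,0],[0,0,0],[0,0,0],[0,0,0],[0,0,0]], "gripper": 1}}

```text
clock: 44.05
position: [0.4921, 0.1279, 0.0908]
tool_rot: [-0.819, 1.565, -0.712]
force: [0.6, 0.0, -2.5]
grip_width: 0.0132
```

Run:
```python
from h import *
go([.491,.1285,.09],-47.5)
```

```text
shift [ 0.03  0.02 -0.03] turn [23.94  0.07 -0.03] | pos [0.4921 0.1279 0.0908] yaw 96.1 q7 0.5 t 44.05 F [ 0.58  0.02 -2.46] w 0.0132
```

{"fn": "arm_command", "kwargs": {"delta_pos": [[0,0,0],[0,0,0],[0,0,0],[0,0,0],[0,0,0],[0,0,0],[0,0,0],[0,0,0],[0,0,0],[0,0,0]], "rotation": [[1,0,0],[1,0,0],[1,0,0],[1,0,0],[1,0,0],[1,0,0],[1,0,0],[1,0,0],[1,0,0],[1,0,0]]}}

```text
clock: 45.05
position: [0.4915, 0.1265, 0.0908]
tool_rot: [-0.142, 1.564, -1.123]
force: [-1.2, -0.4, -3.8]
grip_width: 0.0129
```

Run:
```python
from h import *
go([.491,.1285,.09],-47.5)
```

```text
shift [ 0.03  0.03 -0.07] turn [13.55  0.06 -0.04] | pos [0.4915 0.1265 0.0908] yaw 33.8 q7 -0.45 t 45.05 F [-1.21 -0.38 -3.78] w 0.0129
```

{"fn": "arm_command", "kwargs": {"delta_pos": [[0,0.03,-0.07],[0,0,0],[0,0,0],[0,0,0],[0,0,0],[0,0,0],[0,0,0],[0,0,0],[0,0,0],[0,0,0]], "rotation": [[1,0,0],[1,0,0],[1,0,0],[1,0,0],[1,0,0],[1,0,0],[1,0,0],[1,0,0],[1,0,0],[1,0,0]]}}

```text
clock: 46.05
position: [0.4898, 0.1264, 0.0909]
tool_rot: [0.576, 1.56, -1.496]
force: [0.3, -0.0, -3.5]
grip_width: 0.0126
```

{"fn": "arm_command", "kwargs": {"delta_pos": [[0,0,0],[0,0,0],[0,0,0],[0,0,0]], "rotation": [[1,0,0],[1,0,0],[1,0,0],[0,0,0]]}}

```text
clock: 46.45
position: [0.4894, 0.1268, 0.0908]
tool_rot: [0.865, 1.559, -1.536]
force: [1.7, -3.2, -5.0]
grip_width: 0.013
```

Run:
```python
from h import *
go([.491,.1285,.09],-47.5)
```

```text
shift [ 0.03 -0.01 -0.08] turn [-0.01  0.07 -0.08] | pos [0.4894 0.1268 0.0908] yaw -47.6 q7 -1.62 t 46.45 F [ 1.72 -3.17 -5.01] w 0.013
```

{"fn": "arm_command", "kwargs": {"delta_pos": [[0,0,0],[0,0,0],[0,0,0],[-0.5,0,0],[-1,0,0],[-1,0,0],[-1,0,0],[-0.5,0,0],[0,0,0]], "rotation": [[0,0,0],[0,0,0],[0,0,0],[0,0,0],[0,0,0],[-1,0,0],[-1,0,0],[-1,0,0],[-1,0,0]], "gripper": 0.1}}

```text
clock: 47.35
position: [0.489, 0.129, 0.216]
tool_rot: [0.406, 1.56, -1.546]
force: [0.3, 0.2, -0.5]
grip_width: 0.0388
```

{"fn": "arm_command", "kwargs": {"delta_pos": [[0,0,0],[0,0,0],[0,0,0],[0,0,0],[0,0,0],[0,0,0],[0,0,0],[0,0,0],[0,0,0],[0,0,0]], "rotation": [[-1,0,0],[-1,0,0],[-1,0,0],[-1,0,0],[-1,0,0],[-1,0,0],[-1,0,0],[-1,0,0],[-1,0,0],[-1,0,0]]}}

```text
clock: 48.35
position: [0.4899, 0.1284, 0.2185]
tool_rot: [-0.281, 1.558, -1.128]
force: [0.6, 0.2, -0.3]
grip_width: 0.0384
```

{"fn": "arm_command", "kwargs": {"delta_pos": [[0,0,0],[0,0,0],[0,0,0],[0,0,0],[0,0,0],[0,0,0],[0,0,0],[0,0,0],[0,0,0],[0,0,0]], "rotation": [[-1,0,0],[-1,0,0],[-1,0,0],[-1,0,0],[-1,0,0],[-1,0,0],[-1,0,0],[-1,0,0],[-1,0,0],[-1,0,0]]}}

```text
clock: 49.35
position: [0.4907, 0.1273, 0.22]
tool_rot: [-1.144, 1.556, -0.888]
force: [-0.4, -0.1, -0.1]
grip_width: 0.0382
```

{"fn": "arm_command", "kwargs": {"delta_pos": [[0,0,0],[0,0,0],[0,0,0],[0,0,0],[0,0,0],[0,0,0]], "rotation": [[-1,0,0],[-1,0,0],[-1,0,0],[-1,0,0],[-1,0,0],[0,0,0]]}}

```text
clock: 49.95
position: [0.4914, 0.1263, 0.2208]
tool_rot: [-1.578, 1.555, -0.768]
force: [0.3, 0.1, -0.2]
grip_width: 0.0382
```

Run:
```python
from h import *
go([.495,.295,.20],132)
```

```text
shift [0.63 3.8  4.16] turn [0.73 0.   0.15] | pos [0.4914 0.1263 0.2208] yaw 136.4 q7 1.3 t 49.95 F [ 0.3  0.1 -0.2] w 0.0382
```

{"fn": "arm_command", "kwargs": {"delta_pos": [[0.1,0.62,0.7],[0.1,0.62,0.7],[0.1,0.62,0.7],[0.1,0.62,0.7],[0.1,0.62,0.7],[0.1,0.62,0.7],[0,0,0]], "rotation": [[0.7,0,0.1],[0,0,0],[0,0,0],[0,0,0],[0,0,0],[0,0,0],[0,0,0]]}}

```text
clock: 50.65
position: [0.5114, 0.2978, 0.2016]
tool_rot: [-1.243, 1.565, -0.535]
force: [-0.8, -0.3, -0.4]
grip_width: 0.0383
```

```bash
sed -i 's/<13)&(h\[...,1\]>90)/<16)\&(h[...,1]>75)/' h.py
python3 - <<'E'
from h import *
knobs("w15")
go([.495,.312,.10],132)
E
```

```text
[103.  83.] 93 [98 77 12 16] [0.5293 0.1363 0.05  ]
[437.  96.] 161 [428  86  24  19] [0.3701 0.3364 0.05  ]
[238. 111.] 113 [230 101  17  22] [0.4786 0.2273 0.05  ]
[ 82. 132.] 296 [ 72 120  25  27] [0.5713 0.1427 0.05  ]
[304. 196.] 169 [297 189  15  14] [0.4954 0.3116 0.05  ]
[190. 290.] 325 [182 274  21  34] [0.6301 0.2919 0.05  ]
[513. 354.] 258 [500 348  29  13] [0.4818 0.5729 0.05  ]
[156. 405.] 682 [136 383  33  37] [0.7625 0.3449 0.05  ]
shift [ 3.38  0.78 -0.08] turn [-0.24  0.01  0.06] | pos [0.5116 0.2962 0.2016] yaw 130.5 q7 1.0 t 50.7 F [-0.78  0.73 -0.43] w 0.0385
```

A is at (.4954,.3116), consistent with before.

{"fn": "arm_command", "kwargs": {"delta_pos": [[0.3,0.78,-0.08],[0.7,0,0],[0.9,0,0],[0.9,0,0],[0.6,0,0],[0,0,0]], "rotation": [[-0.2,0,0.05],[0,0,0],[0,0,0],[0,0,0],[0,0,0],[0,0,0]]}}

```text
clock: 51.3
position: [0.4963, 0.3086, 0.0974]
tool_rot: [-0.918, 1.566, -0.203]
force: [-0.4, -0.1, 0.5]
grip_width: 0.0383
```

Run:
```python
from h import *
knobs("w16")
go([.4955,.312,.053],132)
```

```text
[490. 102.] 516 [477  86  37  31] [0.3703 0.335  0.05  ]
[176. 127.] 243 [164 113  22  29] [0.48   0.2269 0.05  ]
[158. 153.] 262 [141 142  38  25] [0.4962 0.2278 0.05  ]
[492. 145.] 84 [483 143  21   6] [0.383  0.3525 0.05  ]
[284. 253.] 338 [274 243  22  20] [0.4957 0.3123 0.05  ]
[156. 406.] 656 [136 384  33  36] [0.6322 0.3209 0.05  ]
shift [1.52 0.1  0.03] turn [-0.18  0.04  0.04] | pos [0.4966 0.3091 0.0986] yaw 130.9 q7 0.87 t 51.35 F [0.41 0.51 0.12] w 0.0385
```

{"fn": "arm_command", "kwargs": {"delta_pos": [[0.4,0.1,0.03],[0.5,0,0],[0.4,0,0],[0.15,0,0],[0,0,0]], "rotation": [[-0.15,0.04,0.04],[0,0,0],[0,0,0],[0,0,0],[0,0,0]]}}

```text
clock: 51.85
position: [0.4967, 0.3125, 0.0543]
tool_rot: [-0.029, 1.568, 0.7]
force: [0.5, 0.1, -0.1]
grip_width: 0.0383
```

Run:
```python
from h import *
go([.4957,.3122,.053],132)
```

```text
shift [ 0.04  0.02 -0.03] turn [-0.04  0.03  0.  ] | pos [0.4967 0.3125 0.0543] yaw 131.8 q7 0.84 t 51.85 F [ 0.51  0.14 -0.15] w 0.0383
```

{"fn": "arm_command", "kwargs": {"delta_pos": [[0.05,0,0],[0,0,0],[0,0,0],[0,0,0],[0,0,0]], "rotation": [[0,0,0],[0,0,0],[0,0,0],[0,0,0],[0,0,0]], "gripper": 1}}

```text
clock: 52.35
position: [0.4969, 0.3127, 0.0534]
tool_rot: [-0.063, 1.567, 0.666]
force: [-0.0, 0.9, -3.0]
grip_width: 0.0113
```

{"fn": "arm_command", "kwargs": {"delta_pos": [[-0.5,0,0],[-1,0,0],[-1,0,0],[-1,0,0],[-0.8,0,0],[0,0,0],[0,0,0]], "rotation": [[0,0,0],[0,0,0],[0,0,0],[0,0,0],[0,0,0],[0,0,0],[0,0,0]]}}

```text
clock: 53.05
position: [0.4952, 0.3126, 0.1926]
tool_rot: [-0.012, 1.567, 0.72]
force: [-0.2, -0.4, -3.0]
grip_width: 0.0116
```

Run:
```python
from h import *
weigh(4)
a=np.radians(42.4); print(.491+.068*np.cos(a),.128+.068*np.sin(a))
go([.491+.068*np.cos(a),.128+.068*np.sin(a),.19],132)
```

```text
Fz [-2.99 -1.4  -2.94 -3.6 ] mean [-0.13  0.04 -2.73]
0.5412149631625601 0.17385256235569319
shift [ 0.03 -4.47 -1.94] turn [-0.01  0.02 -0.01] | pos [0.4949 0.3126 0.1913] yaw 131.9 q7 0.97 t 53.25 F [-0.5   0.56 -2.62] w 0.0115
```

Full (2.7 N). Over to compartment 1.

{"fn": "arm_command", "kwargs": {"delta_pos": [[0,-0.9,-0.39],[0,-0.9,-0.39],[0,-0.9,-0.39],[0,-0.9,-0.39],[0,-0.7,-0.3],[0,0,0]], "rotation": [[0,0,0],[0,0,0],[0,0,0],[0,0,0],[0,0,0],[0,0,0]]}}

```text
clock: 53.85
position: [0.5389, 0.1748, 0.1857]
tool_rot: [2.226, 1.564, 2.961]
force: [0.9, -0.6, -3.1]
grip_width: 0.0115
```

Run:
```python
from h import *
c,im=shot("w17")
go([.5412,.1739,.125],132)
```

```text
shift [ 2.03 -0.14  0.03] turn [ 0.03 -0.03 -0.06] | pos [0.5383 0.1763 0.1858] yaw 132.2 q7 1.2 t 53.9 F [ 0.36  0.48 -3.27] w 0.0118
```

View pics/w17.png

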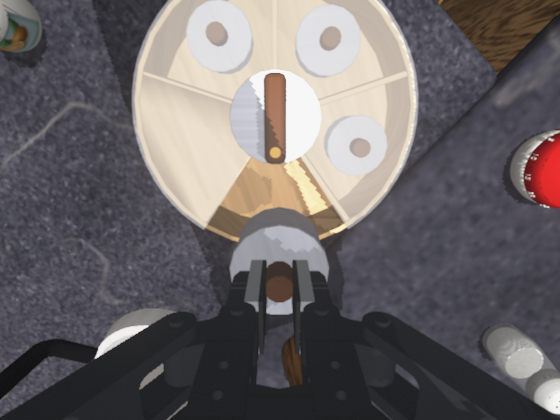

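{"fn": "arm_command", "kwargs": {"delta_pos": [[0.3,-0.14,0.03],[0.7,0,0],[0.6,0,0],[0.2,0,0],[0,0,0]], "rotation": [[0,0,0],[0,0,0],[0,0,0],[0,0,0],[0,0,0]]}}

```text
clock: 54.4
position: [0.5402, 0.1767, 0.1268]
tool_rot: [2.082, 1.561, 2.823]
force: [0.4, 0.4, -2.8]
grip_width: 0.0117
```

Run:
```python
from h import *
go([.5412,.1739,.059],132)
```

```text
shift [ 2.26 -0.11 -0.03] turn [ 0.08 -0.05 -0.08] | pos [0.5402 0.1767 0.1268] yaw 132.5 q7 1.15 t 54.4 F [ 0.38  0.35 -2.77] w 0.0117
```

{"fn": "arm_command", "kwargs": {"delta_pos": [[0.2,-0.1,-0.02],[0.4,0,0],[0.4,0,0],[0.4,0,0],[0.1,0,0],[0,0,0]], "rotation": [[0.08,-0.05,-0.08],[0,0,0],[0,0,0],[0,0,0],[0,0,0],[0,0,0]]}}

```text
clock: 55.0
position: [0.5421, 0.1746, 0.0786]
tool_rot: [-0.498, 1.569, 0.234]
force: [0.5, -0.1, -2.5]
grip_width: 0.0115
```

Run:
```python
from h import *
go([.5412,.1739,.059],132)
```

```text
shift [ 0.65  0.   -0.04] turn [-0.01  0.02  0.01] | pos [0.5421 0.1746 0.0786] yaw 132.0 q7 1.09 t 55.0 F [ 0.5  -0.15 -2.49] w 0.0115
```

{"fn": "arm_command", "kwargs": {"delta_pos": [[0.3,0,-0.04],[0.25,0,0],[0.1,0,0],[0,0,0]], "rotation": [[0,0,0],[0,0,0],[0,0,0],[0,0,0]]}}

```text
clock: 55.4
position: [0.5417, 0.1738, 0.058]
tool_rot: [-0.538, 1.568, 0.194]
force: [0.3, -1.4, 2.7]
grip_width: 0.0116
```

{"fn": "arm_command", "kwargs": {"delta_pos": [[0,0,0],[0,0,0],[0,0,0],[-0.4,0,0],[-0.6,0,0],[-0.9,0,0],[-0.8,0,0],[0,0,0]], "rotation": [[0,0,0],[0,0,0],[0,0,0],[0,0,0],[0,0,0],[0,0,0],[0,0,0],[0,0,0]], "gripper": 0.4}}

```text
clock: 56.2
position: [0.5415, 0.1753, 0.1481]
tool_rot: [-0.24, 1.565, 0.493]
force: [0.3, -1.2, 0.6]
grip_width: 0.0258
```

{"fn": "arm_command", "kwargs": {"delta_pos": [[0,0,-0.9],[0,0,-0.9],[0,0,-0.45],[0,0,0]], "rotation": [[0,0,0],[0,0,0],[0,0,0],[0,0,0]]}}

```text
clock: 56.6
position: [0.49, 0.1293, 0.1517]
tool_rot: [-0.45, 1.561, 0.284]
force: [0.8, -0.3, -0.4]
grip_width: 0.0258
```

Run:
```python
from h import *
shot("w18")
go([.4905,.128,.088],132.4)
```

```text
shift [ 2.13 -0.04 -0.07] turn [-0.05  0.09  0.04] | pos [0.4907 0.13   0.1519] yaw 132.1 q7 1.15 t 56.65 F [ 0.21  0.05 -0.13] w 0.0253
```

{"fn": "arm_command", "kwargs": {"delta_pos": [[0.4,-0.04,-0.07],[0.6,0,0],[0.6,0,0],[0.4,0,0],[0,0,0]], "rotation": [[0,0.08,0.04],[0,0,0],[0,0,0],[0,0,0],[0,0,0]]}}

```text
clock: 57.15
position: [0.4923, 0.1299, 0.0881]
tool_rot: [0.619, 1.569, 1.354]
force: [0.5, 0.9, 0.7]
grip_width: 0.0255
```

Run:
```python
from h import *
go([.4905,.128,.089],132.4)
c=np.load("w18.npy",allow_pickle=True).item(); im=cv2.imread("pics/w18.png"); p=proj(c,[.5412,.1739,.055]); print(p)
h=cv2.cvtColor(im,cv2.COLOR_BGR2HSV); m=((h[...,0]<16)&(h[...,1]>70)&(h[...,2]<225)).astype(np.uint8)
n,l,st,ce=cv2.connectedComponentsWithStats(m)
for i in range(1,n):
    if st[i,4]>60 and np.hypot(*(ce[i]-p))<70: print(ce[i].round(),st[i],back(c,ce[i],.055))
```

```text
shift [-0.03 -0.01 -0.09] turn [-0.05  0.01 -0.01] | pos [0.4923 0.1299 0.0881] yaw 132.1 q7 1.08 t 57.15 F [0.55 0.9  0.7 ] w 0.0255
[277.43557467 304.89200018]
[277. 303.] [269 295  17  16 203] [0.54006332 0.17268603 0.055     ]
[280. 324.] [248 305  63  34 708] [0.55270551 0.1865717  0.055     ]
```

{"fn": "arm_command", "kwargs": {"delta_pos": [[-0.03,0,-0.08],[0,0,0]], "rotation": [[0,0,0],[0,0,0]]}}

```text
clock: 57.35
position: [0.4906, 0.129, 0.0893]
tool_rot: [0.895, 1.569, 1.631]
force: [0.3, 0.4, -0.3]
grip_width: 0.0258
```

{"fn": "arm_command", "kwargs": {"delta_pos": [[0,0,0],[0,0,0],[0,0,0],[0,0,0],[0,0,0]], "rotation": [[0,0,0],[0,0,0],[0,0,0],[0,0,0],[0,0,0]], "gripper": 1}}

```text
clock: 57.85
position: [0.4914, 0.1285, 0.09]
tool_rot: [0.241, 1.568, 0.977]
force: [1.4, 1.4, -10.0]
grip_width: 0.0132
```

{"fn": "arm_command", "kwargs": {"delta_pos": [[0,0,0],[0,0,0],[0,0,0],[0,0,0],[0,0,0],[0,0,0],[0,0,0],[0,0,0],[0,0,0],[0,0,0]], "rotation": [[1,0,0],[1,0,0],[1,0,0],[1,0,0],[1,0,0],[1,0,0],[1,0,0],[1,0,0],[1,0,0],[1,0,0]]}}

```text
clock: 58.85
position: [0.4917, 0.1273, 0.09]
tool_rot: [0.982, 1.569, 0.629]
force: [1.5, 0.7, -10.1]
grip_width: 0.0133
```

Run:
```python
from h import *
go([.4905,.128,.089],60); print(monitor.observe()['moment'])
```

```text
shift [ 0.03  0.01 -0.04] turn [ 1.63  0.01 -0.02] | pos [0.4917 0.1273 0.09  ] yaw 69.8 q7 0.11 t 58.85 F [  1.5    0.74 -10.14] w 0.0133
[ 0.19810666 -0.39424712  0.07293318]
```

{"fn": "arm_command", "kwargs": {"delta_pos": [[0,0,0],[0,0,0],[0,0,0],[0,0,0],[0,0,0]], "rotation": [[0.6,0,0],[0.5,0,0],[0.5,0,0],[0.4,0,0],[0.4,0,0]]}}

```text
clock: 59.35
position: [0.4911, 0.1274, 0.0901]
tool_rot: [0.729, 1.569, 0.116]
force: [-18.9, 7.1, 12.3]
grip_width: 0.0131
```

Run:
```python
from h import *
go([.4905,.128,.089],60); print(monitor.observe()['moment'])
```

```text
shift [ 0.04  0.   -0.03] turn [-0.86  0.01 -0.01] | pos [0.4911 0.1274 0.0901] yaw 54.8 q7 -0.11 t 59.35 F [-18.93   7.1   12.28] w 0.0131
[1.16516946 3.8756782  0.9272222 ]
```

{"fn": "arm_command", "kwargs": {"delta_pos": [[0,0,0],[0,0,0],[0,0,0],[-0.5,0,0],[-1,0,0],[-1,0,0],[-1,0,0],[-1,0,0],[0,0,0]], "rotation": [[0,0,0],[0,0,0],[0,0,0],[0,0,0],[0,0,0],[0,0,0],[0,0,0],[0,0,0],[0,0,0]], "gripper": 0}}

```text
clock: 60.25
position: [0.4902, 0.1291, 0.2364]
tool_rot: [1.133, 1.568, 0.525]
force: [0.9, 0.0, -0.4]
grip_width: 0.0424
```

Run:
```python
from h import *
go([.4905,.128,.2],60)
c,im=shot("w19"); t=optics.grab_frame("top")[:,:,::-1]; ct=optics.camera_params("top")
s=optics.grab_frame("scene")[:,:,::-1]
t2=cv2.resize(t[190:270,230:400],(400,188)); s2=cv2.resize(s[160:310,180:460],(400,214))
b=np.zeros((420,400,3),np.uint8); b[:188]=t2; b[200:414]=s2
cv2.imwrite("pics/fin.png",np.hstack([im[:, :400],b]))
```

```text
shift [ 1.21 -0.03  0.03] turn [-0.81  0.01 -0.02] | pos [0.4902 0.1291 0.2364] yaw 55.2 q7 0.1 t 60.25 F [ 0.87  0.01 -0.4 ] w 0.0424
```

View pics/fin.png

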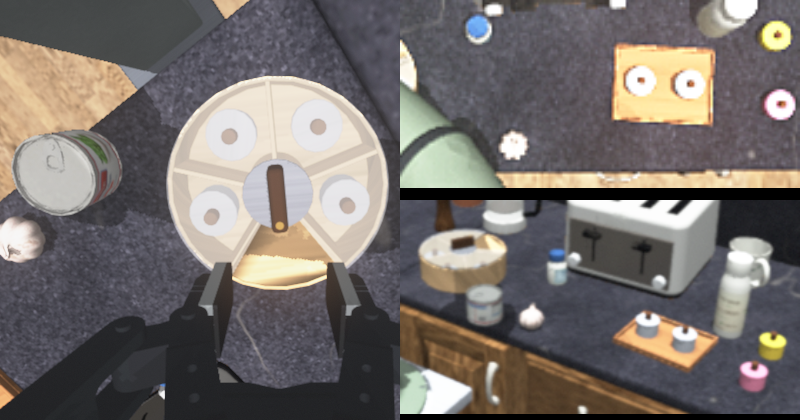

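Run:
```python
from h import *
def ang(tag,u,v,z=.092):
    c=np.load(tag+".npy",allow_pickle=True).item(); a=back(c,u,z);b=back(c,v,z); return np.degrees(np.arctan2(*(a-b)[1::-1]))
print(ang("w19",(280,229),(276,168)))
c=np.load("w19.npy",allow_pickle=True).item(); C=np.array([.4905,.128])
for u in [(301,220),(345,281),(253,222),(213,278),(380,153),(178,172),(270,85)]:
    p=back(c,u,.06)[:2]-C; print(u,np.hypot(*p).round(3),np.degrees(np.arctan2(p[1],p[0])).round(1))
im=cv2.imread("pics/w19.png"); h=cv2.cvtColor(im,cv2.COLOR_BGR2HSV)[160:240,262:296]
m=((h[...,2]<110)&(h[...,1]>60)).astype(np.uint8); y,x=np.nonzero(m); print(cv2.fitLine(np.c_[x,y].astype(np.float32),cv2.DIST_HUBER,0,.01,.01).ravel())
```

```text
-31.28546636553734
(301, 220) 0.034 4.8
(345, 281) 0.111 1.6
(253, 222) 0.036 -75.0
(213, 278) 0.107 -71.6
(380, 153) 0.097 77.2
(178, 172) 0.091 -137.2
(270, 85) 0.093 149.2
[ 0.05201038 -0.99864656 13.347577   39.004143  ]
```

```bash
python3 -c "
from workcell import bot
print(bot.job_done())"
```

```text
the job is handed in; nothing more can be done
None
```

All five tins are sorted: the three full ones are in the carousel, the two empty ones are on the tray, and the cover is turned back to its stop. I handed the job in at about 60 s of the 210 s allowed.

- **Sorting:** Lifting the tins showed about 3.6, 3.4 and 2.7 N for the three full ones, and about 1.1 and 0.5 N for the two empty ones. The full ones went into compartments 4, 3 and 1, in that order. The tin already in compartment 2 stayed where it was.
- **Cover:** I turned it until it met a firm stop (about 0.9 N m). In the last wrist picture the bar pointed about 1° from the centre of the solid segment, within my reading error of about 2° and inside the 0.07 rad (4°) allowed.
- **Final pictures:** All four carousel tins stood upright under the cover and both empties stood inside the tray rim. The can, garlic, jar and bottle looked unmoved. The timer and pepper mill were out of view then, and I had not touched them. The gripper was clear of everything.
- **Disagreements:** The top camera's tin positions were up to about 1 cm off the wrist camera's, so I used the wrist camera for grasping. The first tin was gripped about 3 mm off centre. The first regrip of the bar was about 6 mm off, so I redid it.

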